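# Refit the strip-cutter head on the dough sheeter

### The arm

A 6-joint arm with a two-finger parallel gripper is mounted at the origin on the work surface. World frame = base frame: x ahead of the robot, y to its left, z up, the work surface at z = 0. Lengths are in mm, angles in rad, forces in N, time in s.
With the tool pointing down it reaches from about 250 to 800 mm from the base axis. Payload 3.9 kg.
Tool frame: the origin (TCP) lies midway between the tips of the shut fingers; the grasp point (between the pads) lies 19 mm behind it; z points along the fingers, y is the line along which they close (so a half turn about z gives the same grasp; the last joint's range is limited). The gripper opens to 85 mm and grips with 20 to 120 N. Pads are 22 mm wide; open, the fingers measure 114 mm over their backs; the gripper's body (76 mm by 85 mm) begins 54 mm behind the grasp point. The pads swing forward as they close: fully open they stand 13 mm farther back than shut.
Start: joints at [1.22, 0.26, -0.138, 1.173, 0, 1.571], TCP at [180.411, 493.018, 231.304] pointing down, gripper open.
Joint ranges: [-2.78, 2.78], [-0.83, 1.72], [-1.28, 1.37], [-1.9, 2.12], [-1.57, 1.48], [-3.14, 3.14]. Speed limits (rad/s): [2.57, 2.57, 3.14, 3.14, 3.14, 3.14].

### API

Orientations are given as a unit quaternion [x, y, z, w].
In Python, from station import manip, grab_frame, models gives the robot as it stands.
- The arm moves only by the tool carry_out, never from a script. Its argument "steps" is a list of rows, each an object of numbers: "claw": the closure, from 0 (fully open) to 1 (shut); "dx", "dy", "dz": the shift along the tool's x, y, z in m; "yaw": the turn about the tool's z in degrees. In form: [{"claw": .., "dx": .., "dy": .., "dz": .., "yaw": ..}, ...]. A call has exactly 5 rows; each row is the pose to reach, as a shift and turn from the pose commanded when the call began, along the tool's axes at that moment; what a row does not reach only later rows make up. A row lasts 1/8 s, in which the tool goes at most 62.5 mm and 10.7 degrees, less where a joint would pass 70% of its speed; a pose out of reach is approached as far as the arm can. A call with a gripper value outside its range is refused whole. The fingers move at their own pace and stop on an object; "grip_force" is the grip in N (left out, the last holds). Time passes only in rows, so rows that repeat a pose let the fingers close, or fill a call up. It gives the time, the measured TCP pose, the force, the opening and the grip force at its end, in the units of the state.
- manip.get_obs(): the state, without advancing time (a new reading comes with each control period).
- grab_frame(name): name is "side" or "top"; returns a dict with "pixels" (400x640x3 uint8, red, green, blue), "intrinsics" (3x3 intrinsics, pixels), "k1" (the pictures are not rectified: a ray, as slopes to the right and down, at radius r is drawn at 1 + k1 r^2 times it, then the intrinsics apply), "camera_from_world" (4x4, takes a point from world to camera coordinates). Camera axes: x right, y down, z forward; pixel columns grow to the right and rows downward; lengths in mm; the calibration is good to about 2 mm. A picture is of the moment at which its call begins. There is no depth.
- manip.job_done(): hands the job in; it is judged then, once.
Trained networks look in a picture, given as the dict that the camera call returned (one of the last four; its "shot" number tells which), for a name from the list of things; names that differ only in an ending like _2 or _b are one class to them, and where a whole thing is asked for, a point or a joint stands for the part that bears it (a point fixed in the world has none). Each returns a list of dicts, best first, with "p" (0 to 1); they miss things now and then, are a little off and sometimes report something else, mostly with a low value. They report only what shows in the picture. A call takes as long as a camera call.
- models.find_in(thing, picture): "centre" ([column, row] in pixels, amid what is visible of it).
- models.regions_of(thing, picture): "mask" (400x640 bool, what is visible of it) and "centre" ([column, row] in pixels, amid what is visible of it).
The state is a dict: "clock": time; "joints": joint angles; "joint_velocities": joint speeds; "tau": joint torques, N m; "tool_pos": TCP position; "tool_rot": TCP orientation; "force": force on the tool from outside, world axes, zero at the start; "ft_torque": the same for the moment, N m; "grip_width": opening from 0.0 (shut) to 1.0 (fully open); "finger_force": force on a finger pad.
Only numpy, scipy, OpenCV 4.12 (cv2) and the standard library are available. Lean on these libraries where they do the work, as an engineer would, in place of code of your own. Each camera call takes 0.05 s, during which the arm holds its last target. There are 200 camera calls.

### The job

Fit the washed strip-cutter head from the green board back onto the dough sheeter: locating holes over the two brass pins of the sloping deck, gear case at the drive-coupling end, fully down and flat on the deck, then let go. It is lopsided, so lift it by its rail near the balance point (a low trial lift of a couple of centimetres shows which end sags and where to shift the grip), and once it is clear of the board keep its length level all the way. Put it down gently and leave everything else where it is.

Things in the scene. Friction and masses are not known exactly. Their poses are not given: they have to be found in the camera images.
- head_rail (a point): middle of the strip-cutter head's lifting rail, 80 mm above the head's underside. Rail: slick polished flat bar 14 mm thick (own x), 16 high (z), to be gripped firmly (40 N or more) from above, free from own y = -115 to +95 mm; 25 mm are free below it. The balance point is towards the gear case, how far differs from head to head. Gripped off it, the heavy end sags, the rail turning in the fingers
- head_gear (a point): centre of the head's grey gear case (84 x 52 x 82 mm), the heavy end, 138 mm along own +y from head_rail and 29 mm below it; head axes. At the other end, y = -149 mm, is a light end block (84 x 30, 92 high). Their weights vary with the gears fitted
- deck_seat (a point): point on the sheeter's sloping steel deck (210 up the slope x 460 mm), half-way between its pins. Own z = normal of the deck, leaning 25 degrees from vertical towards the robot; x = up the slope; y = along the pins. Seated, the head's axes match these and head_rail is 80 mm out along z. Housing begins 105 mm up the slope, to 80 mm above the deck plane; the drive coupling's block at 73 mm, 56 high, y = +138
- board: green plastic board, 280 x 450 x 15 mm, fixed, origin under its centre; the head, the brush and the pastry wheel lie on it
- wheel: pastry wheel lying flat on the board in front of the head, 215 mm long along its own x, 66 wide, 24 high; bystander; origin under its middle
- brush_mid (a point): pastry brush lying on the board behind the head, 190 mm long, under 30 mm high; bystander; point near its middle
- scraper: bench scraper lying on the right, 88 x 145 x 25 mm; bystander; origin under its middle
- dredger: aluminium flour dredger, 68 mm across, 106 high, standing on the right; bystander; origin under its centre
- oil: amber oil bottle, 56 mm across, 190 high, on the left; bystander; origin under its centre
- saltbowl: white bowl, 110 mm across, 45 high, on the left; bystander; origin under its centre
- head: strip-cutter head, 0.35 to 0.85 kg: aluminium frame 400 mm long (own y), 90 wide (x), 92 high (z) with two ribbed rollers under a lifting rail; lies on its underside on the green board, +y end (gear case) to the robot's left. Origin under its centre. Base plate 10 mm thick
- sheeter: white and steel dough sheeter, 480 wide, 390 deep, 265 mm high, does not move; origin on the counter, 130 mm straight below deck_seat; z up
- head_hole0 (a point): underside centre of the round locating hole, 12.5 mm wide, through the base plate at the gear-case end: own y = +180 mm, x = 0, 80 mm below head_rail; head axes
- head_hole1 (a point): underside centre of the slotted locating hole, 12.5 x 17.5 mm (long in y), at the other end: own y = -180 mm, x = 0; head axes
- deck_pin0 (a point): foot of the brass dowel pin at the drive-coupling end, 180 mm along +y from deck_seat, deck axes. Pins stand square to the deck, 10 mm thick for 11 mm, then taper to 4.4 mm at their tip, 20 mm out
- deck_pin1 (a point): foot of the other dowel pin, 180 mm along -y from deck_seat, deck axes

How it is judged:
By the outcome, as a careful person would: the job done as asked, in the order asked, and still so for the second after the job is handed in, with the robot touching nothing.
It also fails if it takes over 67 s, if anything falls off the work surface, if the arm or the gripper's body presses on something with over 40 N, if the wrist force passes 120 N, or if a joint passes its speed limit or range.

## Working session

There is one attempt and no reset: what is moved stays moved. The work goes in short steps, Python scripts to look and compute and a tool call to move; the robot and the scene stay as the last step left them, time stands still between calls to the robot, and variables do not carry over. Pictures are saved under pics/ and viewed, at most 10 in all, crops included, and the job is handed in when it is done.

Besides the shell and the picture viewer there is one more tool, called in YAML: its name, and indented under it one key for each argument. carry_out: Moves the arm, as the interface text tells. Its arguments: {"type":"object","properties":{"steps":{"type":"array"},"grip_force":{"type":"number"}},"required":["steps"]}

```bash
mkdir -p pics; ls
cat > h.py <<'E'
import numpy as np, cv2
from station import manip, grab_frame, models
def proj(f,P):
    P=np.atleast_2d(P); T=np.array(f["camera_from_world"]); K=np.array(f["intrinsics"])
    c=P@T[:3,:3].T+T[:3,3]; s=c[:,:2]/c[:,2:]; r2=(s**2).sum(1,keepdims=True)
    s=s*(1+f["k1"]*r2); return s@K[:2,:2].T+K[:2,2]
def ray(f,px):
    K=np.array(f["intrinsics"]);T=np.array(f["camera_from_world"])
    d=np.linalg.solve(K,[px[0],px[1],1])[:2]; s=d.copy()
    for _ in range(30): s=d/(1+f["k1"]*(s@s))
    v=T[:3,:3].T@np.array([s[0],s[1],1]); return -T[:3,:3].T@T[:3,3], v/np.linalg.norm(v)
def at_z(f,px,z):
    o,v=ray(f,px); return o+v*(z-o[2])/v[2]
def tri(rs):
    A=0;b=0
    for o,v in rs:
        M=np.eye(3)-np.outer(v,v);A=A+M;b=b+M@o
    x=np.linalg.solve(A,b); return x,[np.linalg.norm((np.eye(3)-np.outer(v,v))@(x-o)) for o,v in rs]
def save(f,n): cv2.imwrite("pics/"+n,f["pixels"][:,:,::-1])
E
python3 - <<'E'
from h import *
np.set_printoptions(precision=1,suppress=True)
F={n:grab_frame(n) for n in("side","top")}
for n in F:
    save(F[n],n+"0.png"); print(n,np.array(F[n]["camera_from_world"]),F[n]["k1"])
for t in ["head_rail","head_gear","deck_seat","head_hole0","head_hole1","deck_pin0","deck_pin1","wheel","brush_mid","scraper","dredger","oil","saltbowl","head","sheeter","board"]:
    R={n:models.find_in(t,F[n]) for n in F}
    s={n:[(np.round(d["centre"],1),round(d["p"],2)) for d in R[n][:2]] for n in R}
    x=tri([ray(F[n],R[n][0]["centre"]) for n in R]) if all(R.values()) else None
    print(t,s,x)
print(manip.get_obs())
E
```

```text
pics
side [[  -0.5   -0.9    0.   298.1]
 [  -0.5    0.3   -0.8  412.2]
 [   0.7   -0.4   -0.6 1557.5]
 [   0.     0.     0.     1. ]] -0.030609619864755987
top [[   0.    -1.     0.    -9.5]
 [  -1.    -0.    -0.2  590.1]
 [   0.2   -0.    -1.  1492.1]
 [   0.     0.     0.     1. ]] 0.034488459246090106
head_rail {'side': [(array([282.8, 239.5]), 0.87)], 'top': [(array([238.2, 211.4]), 0.65)]} (array([540. , 266.3,  74.4]), [np.float64(10.762052820438223), np.float64(10.762052820438187)])
head_gear {'side': [(array([285.3, 237.3]), 0.61)], 'top': [(array([236.7, 209.7]), 0.82)]} (array([539.1, 263.1,  87.8]), [np.float64(18.107808446441613), np.float64(18.107808446441652)])
deck_seat {'side': [(array([370.9, 192.3]), 0.82), (array([285. , 238.3]), 0.52)], 'top': [(array([409.9, 208.6]), 0.59)]} (array([ 590.8, -253.2,   72.1]), [np.float64(40.96742337288023), np.float64(40.96742337288027)])
head_hole0 {'side': [(array([282. , 238.3]), 0.7), (array([368.9, 190.3]), 0.68)], 'top': [(array([237.7, 210.9]), 0.61)]} (array([541.4, 267.8,  80.1]), [np.float64(9.852973554290083), np.float
[... 2067 characters left out ...]
.4,  -77. ]), [np.float64(31.837756998487137), np.float64(31.837756998487045)])
board {'side': [(array([298.5, 251.1]), 0.58), (array([284.1, 240.3]), 0.27)], 'top': [(array([244.5, 223.8]), 0.69)]} (array([494.5, 238. ,  39.9]), [np.float64(25.025172599737417), np.float64(25.025172599737395)])
{'clock': 1.7, 'joints': array([ 1.2,  0.3, -0.1,  1.2, -0. ,  1.6]), 'joint_velocities': array([ 0.,  0., -0.,  0., -0.,  0.]), 'tau': array([  0. , -40.6,  25.4,   0. ,   0. ,  -0. ]), 'tool_pos': array([180.4, 493. , 231.3]), 'tool_rot': array([ 0.2,  1. , -0. ,  0. ]), 'force': array([ 0.2, -0.3,  0.8]), 'ft_torque': array([ 0. ,  0. , -0.1]), 'finger_force': 0.0, 'grip_width': 0.9965689029577534}
```

Run:
```python
import cv2
a=cv2.imread("pics/top0.png")[130:290,110:540]; cv2.imwrite("pics/t1.png",cv2.resize(a,(798,297),interpolation=cv2.INTER_CUBIC)) 
b=cv2.imread("pics/side0.png")
# stack: head crop x3 and deck crop x3
h=cv2.resize(a[20:130,50:240],(800,463),interpolation=cv2.INTER_CUBIC)
cv2.imwrite("pics/t2.png",h)
cv2.imwrite("pics/s1.png",cv2.resize(b[130:310,210:450],(800,600),interpolation=cv2.INTER_CUBIC))
cv2.imwrite("pics/t3.png",cv2.resize(cv2.imread("pics/top0.png")[140:290,310:510],(800,600),interpolation=cv2.INTER_CUBIC))
```

```text
(no output)
```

View pics/t2.png

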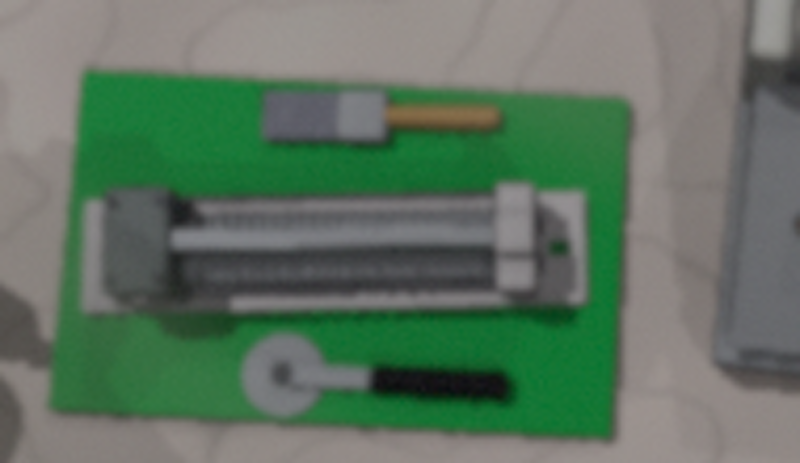

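View pics/s1.png

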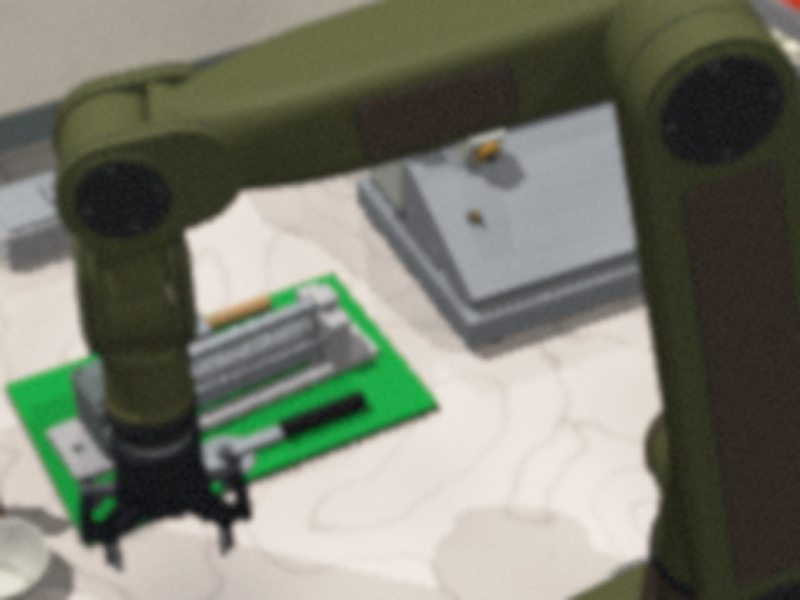

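View pics/t3.png

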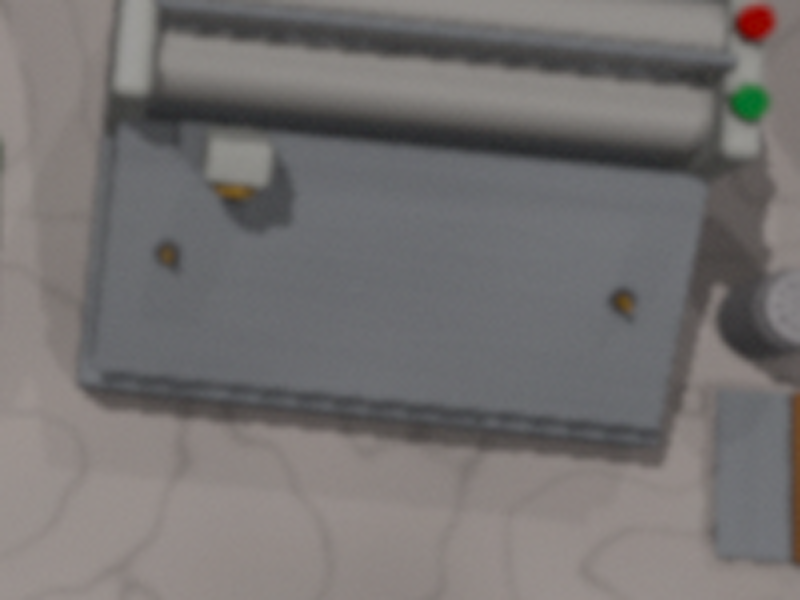

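carry_out:
  steps:
    - {"claw":0,"dx":0,"dy":0.05,"dz":-0.03,"yaw":0}
    - {"claw":0,"dx":0,"dy":0.1,"dz":-0.06,"yaw":0}
    - {"claw":0,"dx":0,"dy":0.15,"dz":-0.09,"yaw":0}
    - {"claw":0,"dx":0,"dy":0.2,"dz":-0.12,"yaw":0}
    - {"claw":0,"dx":0,"dy":0.25,"dz":-0.15,"yaw":0}

```text
clock: 2.42
tool_pos: [249.8, 682.7, 369.9]
tool_rot: [0.174, 0.985, -0.01, -0.002]
force: [0.6, 1.4, 1.0]
grip_width: 1.005
finger_force: 0.0
```

carry_out:
  steps:
    - {"claw":0,"dx":0,"dy":0.06,"dz":0,"yaw":0}
    - {"claw":0,"dx":0,"dy":0.12,"dz":0,"yaw":0}
    - {"claw":0,"dx":0,"dy":0.18,"dz":0,"yaw":0}
    - {"claw":0,"dx":0,"dy":0.24,"dz":0,"yaw":0}
    - {"claw":0,"dx":0,"dy":0.3,"dz":0,"yaw":0}

```text
clock: 3.05
tool_pos: [248.2, 678.1, 378.6]
tool_rot: [0.174, 0.984, -0.026, -0.005]
force: [-0.2, -0.7, 0.1]
grip_width: 1.003
finger_force: 0.0
```

Run:
```python
from h import *
o=manip.get_obs(); print(o)
```

```text
{'clock': 3.05, 'joints': array([ 1.21999922e+00,  8.71255559e-01,  1.36378236e+00,  2.11612448e+00,
       -4.98479106e-06,  1.57081934e+00]), 'joint_velocities': array([-0.00125357,  0.00465329, -0.00135758, -0.00129125, -0.0016945 ,
       -0.0002364 ]), 'tau': array([-2.06664561e-05, -6.48455429e+01,  2.02765328e+01,  4.45217304e-01,
        7.76539673e-05,  1.66411081e-05]), 'tool_pos': array([248.15564426, 678.1420924 , 378.59936302]), 'tool_rot': array([ 0.17445104,  0.98431194, -0.02599308, -0.00460365]), 'force': array([-0.17989601, -0.66697458,  0.11639863]), 'ft_torque': array([ 0.01436106, -0.05560823,  0.04596887]), 'finger_force': 0.0, 'grip_width': 1.0025662290136448}
```

carry_out:
  steps:
    - {"claw":0,"dx":0,"dy":0,"dz":0.06,"yaw":0}
    - {"claw":0,"dx":0,"dy":0,"dz":0.09,"yaw":0}
    - {"claw":0,"dx":0,"dy":0,"dz":0.09,"yaw":0}
    - {"claw":0,"dx":0,"dy":0,"dz":0.09,"yaw":0}
    - {"claw":0,"dx":0,"dy":0,"dz":0.09,"yaw":0}

```text
clock: 3.68
tool_pos: [246.9, 674.8, 288.9]
tool_rot: [0.174, 0.984, -0.026, -0.005]
force: [0.6, -0.3, 0.5]
grip_width: 1.002
finger_force: 0.0
```

Run:
```python
from h import *
o=manip.get_obs(); print(o)
```

```text
{'clock': 3.675, 'joints': array([1.22001528e+00, 6.81294020e-01, 7.07876806e-01, 1.64920998e+00,
       4.77402506e-06, 1.57079955e+00]), 'joint_velocities': array([ 0.00120959,  0.00852878,  0.03571118, -0.00185532, -0.00072376,
       -0.00022883]), 'tau': array([ 6.27638492e-04, -6.11495733e+01,  2.41724753e+01,  4.93673030e-01,
        7.93363506e-05,  3.82318262e-06]), 'tool_pos': array([246.90277279, 674.76097837, 288.90570755]), 'tool_rot': array([ 0.17443574,  0.98432754, -0.02551459, -0.00452386]), 'force': array([ 0.55762443, -0.26765531,  0.47069664]), 'ft_torque': array([ 0.02485546,  0.00050899, -0.01711753]), 'finger_force': 0.0, 'grip_width': 1.0019923609113761}
```

```bash
cat > k.py <<'E'
import numpy as np
from scipy.optimize import least_squares
D=[(.26,-.138,1.173,np.hypot(180.411,493.018),231.304),
(.871256,1.363782,2.116124,np.hypot(248.1556,678.1421),378.599),
(.681294,.707877,1.64921,np.hypot(246.9028,674.761),288.906)]
def fk(q,p):
    h,L1,L2,L3,c,e=p; a,b,d=q; P=a-b+d
    u=a-b
    return np.array([c+L1*np.sin(a)+L2*np.cos(u)+e*np.sin(u)+L3*np.cos(P), h+L1*np.cos(a)-L2*np.sin(u)+e*np.cos(u)-L3*np.sin(P)])
def res(p): return np.concatenate([np.r_[fk(d[:3],p)-d[3:]] for d in D]+[np.array([p[4],p[5]])*1e-3])
if __name__=="__main__":
    s=least_squares(res,[200,400,400,200,0,0]); print(s.x,s.fun)
E
python3 k.py
```

```text
[210.17729877 565.33126752 385.24277845 431.32236632   1.30677765
  60.12847412] [-8.31605985e-06 -5.16143454e-04  3.21237816e-04 -3.92220931e-04
 -3.14226671e-04  9.08364454e-04  1.30677765e-03  6.01284741e-02]
```

carry_out:
  steps:
    - {"claw":0,"dx":0,"dy":-0.03,"dz":-0.05,"yaw":0}
    - {"claw":0,"dx":0,"dy":-0.06,"dz":-0.1,"yaw":0}
    - {"claw":0,"dx":0,"dy":-0.09,"dz":-0.15,"yaw":0}
    - {"claw":0,"dx":0,"dy":-0.12,"dz":-0.2,"yaw":0}
    - {"claw":0,"dx":0,"dy":-0.15,"dz":-0.22,"yaw":0}

```text
clock: 4.3
tool_pos: [198.3, 541.9, 509.9]
tool_rot: [0.174, 0.985, -0.016, -0.003]
force: [0.1, -0.0, -0.1]
grip_width: 1.001
finger_force: 0.0
```

carry_out:
  steps:
    - {"claw":0,"dx":0,"dy":0,"dz":-0.05,"yaw":0}
    - {"claw":0,"dx":0,"dy":0,"dz":-0.1,"yaw":0}
    - {"claw":0,"dx":0,"dy":0,"dz":-0.15,"yaw":0}
    - {"claw":0,"dx":0,"dy":0,"dz":-0.15,"yaw":0}
    - {"claw":0,"dx":0,"dy":0,"dz":-0.15,"yaw":0}

```text
clock: 4.92
tool_pos: [184.7, 504.6, 548.1]
tool_rot: [0.174, 0.985, 0.006, 0.001]
force: [0.8, 0.4, -0.1]
grip_width: 0.999
finger_force: 0.0
```

Run:
```python
from h import *
o=manip.get_obs(); print(o["joints"],o["tool_pos"],o["tool_rot"])
```

```text
[ 1.21999021e+00  4.30301534e-01  9.87961118e-01  2.11646155e+00
 -1.60885279e-05  1.57075594e+00] [184.65594822 504.58901073 548.07878371] [0.17448205 0.98464209 0.0059037  0.00105457]
```

```bash
cat > fit.py <<'E'
from h import *
from scipy.optimize import least_squares
from scipy.spatial.transform import Rotation as R
np.set_printoptions(precision=2,suppress=True)
S=dict(k1=-0.030609619864755987,intrinsics=[[449.49755192,0,333.50634087],[0,449.49755192,201.690239],[0,0,1]],camera_from_world=[[-5.20250285e-01,-8.53827603e-01,1.78344086e-02,2.98092171e+02],[-5.40679424e-01,3.13135741e-01,-7.80776388e-01,4.12248225e+02],[6.61063841e-01,-4.15841836e-01,-6.24555975e-01,1.55748362e+03],[0,0,0,1]])
T=dict(k1=0.034488459246090106,intrinsics=[[459.32891739,0,321.72418747],[0,459.32891739,201.2943223],[0,0,1]],camera_from_world=[[1.99153758e-02,-9.99718845e-01,1.28689280e-02,-9.53559062],[-9.87167618e-01,-2.17018567e-02,-1.58205955e-01,590.140915],[1.58440755e-01,-9.55305791e-03,-9.87322271e-01,1492.08658],[0,0,0,1]])
def t2(u,v): return [(u+.5)/4.2105-.5+160,(v+.5)/4.209-.5+150]
def t3(u,v): return [(u+.5)/4-.5+310,(v+.5)/4-.5+140]
def s1(u,v): return [(u+.5)/3.3333-.5+210,(v+.5)/3.3333-.5+130]
def headT(p): return R.from_euler("z",p[2]),np.array([p[0],p[1],15])
def deckT(p): return R.from_euler("z",p[2])*R.from_euler("y",-25,degrees=True),np.array([p[0],p[1],130])
def fit(tf,obs,x0):
    def res(p):
        r,t=tf(p); return np.concatenate([(proj(f,r.apply(P)+t)[0]-px)*w for f,P,px,w in obs])
    s=least_squares(res,x0,loss="soft_l1"); print(s.x,np.degrees(s.x[2])); print(s.fun.reshape(-1,2)); return s.x
if __name__=="__main__":
    H=fit(headT,[(T,[45,200,10],t2(85,201),1),(T,[-45,200,5],t2(85,312),1),(T,[45,-200,10],t2(586,192),1),(T,[-45,-200,5],t2(584,304),1),(T,[0,-180,10],t2(558,247),1),(T,[0,112,88],t2(172,238),1),(T,[0,-134,88],t2(495,236),1)],[550,260,0])
    Dk=fit(deckT,[(T,[0,180,12],t3(167,254),2),(T,[0,-180,12],t3(622,300),2),(S,[0,180,12],s1(475,217),1),(T,[-105,230,0],t3(100,375),.5),(T,[-105,-230,0],t3(661,432),.5),(T,[105,-230,0],t3(706,177),.5)],[600,-250,-.1])
E
python3 fit.py
```

```text
[560.05 280.46   0.04] 2.140518607007109
[[ 0.14 -0.27]
 [-0.28  0.02]
 [-0.36  0.12]
 [ 0.42 -0.03]
 [ 0.51  0.22]
 [-0.33  0.31]
 [-0.04 -0.4 ]]
[ 561.72 -268.28   -0.08] -4.527888975248209
[[-0.74  0.3 ]
 [ 0.78  0.2 ]
 [ 0.23 -1.2 ]
 [-1.39 -0.8 ]
 [-0.33 -0.73]
 [ 0.37 -0.47]]
```

carry_out:
  steps:
    - {"claw":0,"dx":-0.045,"dy":-0.005,"dz":0.035,"yaw":10.5}
    - {"claw":0,"dx":-0.09,"dy":-0.01,"dz":0.07,"yaw":21}
    - {"claw":0,"dx":-0.135,"dy":-0.015,"dz":0.105,"yaw":31.5}
    - {"claw":0,"dx":-0.18,"dy":-0.02,"dz":0.14,"yaw":42}
    - {"claw":0,"dx":-0.225,"dy":-0.025,"dz":0.175,"yaw":52.5}

```text
clock: 5.55
tool_pos: [389.2, 405.0, 370.8]
tool_rot: [0.594, 0.804, 0.005, -0.002]
force: [-0.2, 1.1, 0.5]
grip_width: 1.003
finger_force: 0.0
```

```bash
cat > go.py <<'E'
# usage: go.py x y z az(deg of tool y) ; prints shift in tool axes (mm) and yaw
import sys; from h import *
from scipy.spatial.transform import Rotation as R
def rep(tx=None,az=None):
    o=manip.get_obs(); r=R.from_quat(o["tool_rot"]); m=r.as_matrix()
    a=np.degrees(np.arctan2(m[1,1],m[0,1]))
    print("t",round(float(o["clock"]),2),"pos",np.round(o["tool_pos"],1),"toolz",np.round(m[:,2],4),"toolx",np.round(m[:,0],4),"az",round(a,2),"F",np.round(o["force"],1),"M",np.round(o["ft_torque"],2),"w",round(float(o["grip_width"]),3),"q",np.round(o["joints"],2))
    if tx is not None: print("shift mm",np.round(m.T@(np.array(tx)-o["tool_pos"]),1),"yaw",round((a-az+180)%360-180,2))
if __name__=="__main__":
    v=[float(x) for x in sys.argv[1:]]
    rep(v[:3],v[3]) if v else rep()
E
python3 go.py 558.5 320.5 200 2.1
```

```text
t 5.55 pos [389.2 405.  370.8] toolz [ 0.0029  0.011  -0.9999] toolx [-0.2933  0.956   0.0097] az 17.05 F [-0.2  1.1  0.5] M [ 0.03 -0.03 -0.  ] w 1.003 q [0.8  0.3  0.28 1.54 0.01 2.08]
shift mm [-132.1  136.1  170.4] yaw 14.95
```

carry_out:
  steps:
    - {"claw":0,"dx":-0.03,"dy":0.03,"dz":0.035,"yaw":5}
    - {"claw":0,"dx":-0.06,"dy":0.06,"dz":0.07,"yaw":10}
    - {"claw":0,"dx":-0.09,"dy":0.09,"dz":0.105,"yaw":15}
    - {"claw":0,"dx":-0.12,"dy":0.12,"dz":0.14,"yaw":15}
    - {"claw":0,"dx":-0.132,"dy":0.136,"dz":0.17,"yaw":15}

```text
clock: 6.18
tool_pos: [559.3, 320.9, 199.6]
tool_rot: [0.693, 0.721, 0.004, -0.003]
force: [0.2, 1.7, 0.0]
grip_width: 1.001
finger_force: 0.0
```

Run:
```python
from go import *
rep([558.5,320.5,76],2.1)
f=grab_frame("top"); save(f,"top1.png"); g=grab_frame("side")
import cv2
a=cv2.resize(f["pixels"][150:260,160:310,::-1],(545,400),interpolation=cv2.INTER_CUBIC)
b=cv2.resize(g["pixels"][180:290,200:350,::-1],(545,400),interpolation=cv2.INTER_CUBIC)
cv2.imwrite("pics/c1.png",np.hstack([cv2.resize(a,(400,293)),cv2.resize(b,(400,293))]))
```

```text
t 6.17 pos [559.3 320.9 199.6] toolz [ 0.0017  0.0105 -0.9999] toolx [-0.0396  0.9992  0.0104] az 2.27 F [0.2 1.7 0. ] M [-0.    0.02 -0.01] w 1.001 q [0.52 0.48 0.11 1.2  0.01 2.05]
shift mm [ -1.6  -1.  123.6] yaw 0.17
```

View pics/c1.png

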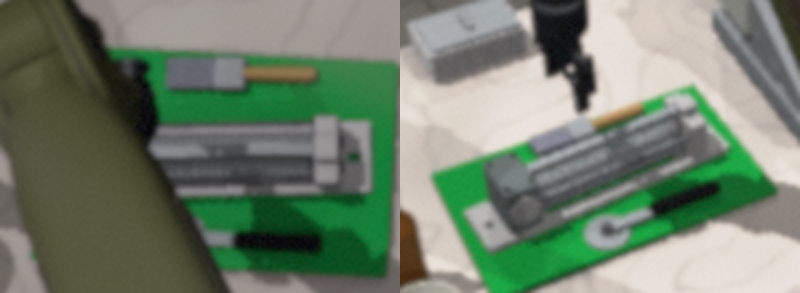

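Run:
```python
from fit import *
r,t=headT([560.05,280.46,np.radians(2.14)])
for P in ([0,180,10],[0,-134,88],[45,-200,10],[-45,200,5],[-45,-200,5]):
    p=proj(S,r.apply(P)+t)[0]; print(P,p,(p-[200,180])*2.667+[400,0])
```

```text
[0, 180, 10] [233.57 263.82] [489.53 223.54]
[0, -134, 88] [303.85 219.66] [676.96 105.78]
[45, -200, 10] [312.27 222.21] [699.43 112.58]
[-45, 200, 5] [233.68 274.25] [489.82 251.36]
[-45, -200, 5] [323.64 235.27] [729.74 147.41]
```

carry_out:
  steps:
    - {"claw":0,"dx":0,"dy":0,"dz":0.04,"yaw":0}
    - {"claw":0,"dx":-0.001,"dy":-0.001,"dz":0.07,"yaw":0}
    - {"claw":0,"dx":-0.001,"dy":-0.001,"dz":0.1,"yaw":0}
    - {"claw":0,"dx":-0.001,"dy":-0.001,"dz":0.115,"yaw":0}
    - {"claw":0,"dx":-0.001,"dy":-0.001,"dz":0.123,"yaw":0}

```text
clock: 6.9
tool_pos: [557.4, 323.7, 79.8]
tool_rot: [0.692, 0.722, 0.006, -0.003]
force: [0.9, 0.8, -0.2]
grip_width: 0.998
finger_force: 0.0
```

carry_out:
  grip_force: 60
  steps:
    - {"claw":0.5,"dx":0,"dy":0,"dz":0.003,"yaw":0}
    - {"claw":1,"dx":0,"dy":0,"dz":0.003,"yaw":0}
    - {"claw":1,"dx":0,"dy":0,"dz":0.003,"yaw":0}
    - {"claw":1,"dx":0,"dy":0,"dz":0.003,"yaw":0}
    - {"claw":1,"dx":0,"dy":0,"dz":0.003,"yaw":0}

```text
clock: 7.52
tool_pos: [558.9, 323.7, 77.8]
tool_rot: [0.692, 0.722, 0.007, -0.002]
force: [2.7, 0.2, 1.3]
grip_width: 0.151
finger_force: 61.6
```

```bash
python3 go.py 558.5 320.5 76 2.1
```

```text
t 7.53 pos [558.9 323.7  77.8] toolz [ 0.0069  0.0134 -0.9999] toolx [-0.0418  0.999   0.0131] az 2.39 F [2.7 0.2 1.3] M [-0.06 -0.27  0.02] w 0.151 q [ 0.52  0.55 -0.1   0.91  0.01  2.05]
shift mm [-3.2 -0.6  1.7] yaw 0.29
```

carry_out:
  steps:
    - {"claw":1,"dx":0,"dy":0,"dz":-0.005,"yaw":0}
    - {"claw":1,"dx":0,"dy":0,"dz":-0.01,"yaw":0}
    - {"claw":1,"dx":0,"dy":0,"dz":-0.015,"yaw":0}
    - {"claw":1,"dx":0,"dy":0,"dz":-0.02,"yaw":0}
    - {"claw":1,"dx":0,"dy":0,"dz":-0.02,"yaw":0}

```text
clock: 8.15
tool_pos: [558.0, 323.4, 97.6]
tool_rot: [0.692, 0.722, 0.007, -0.003]
force: [-0.7, 0.0, -5.9]
grip_width: 0.15
finger_force: 60.5
```

Run:
```python
from go import *
rep()
g=grab_frame("side"); save(g,"side2.png")
cv2.imwrite("pics/c2.png",cv2.resize(g["pixels"][180:300,200:360,::-1],(800,600),interpolation=cv2.INTER_CUBIC))
```

```text
t 8.15 pos [558.  323.4  97.6] toolz [ 0.0055  0.0131 -0.9999] toolx [-0.042   0.999   0.0129] az 2.4 F [-0.7  0.  -5.9] M [-0.22  0.04 -0.02] w 0.15 q [ 0.52  0.53 -0.07  0.96  0.01  2.05]
```

View pics/c2.png

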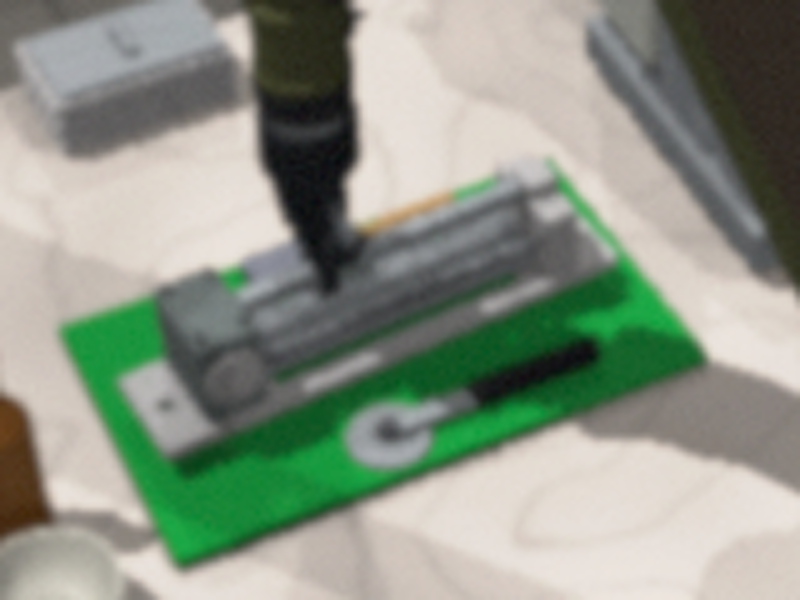

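```bash
cat > sag.py <<'E'
from fit import *
def sag(obs,p0,grip_y,gp,f=S):
    # head pose: yaw fixed, grip point known gp(world rail pt at own y=grip_y); fit roll about own x (deg) + image bias
    def res(v):
        r=R.from_euler("z",p0)*R.from_euler("x",v[0],degrees=True)
        return np.concatenate([proj(f,r.apply(np.array(P)-[0,grip_y,80])+gp)[0]-np.array(px)-v[1:3] for P,px in obs])
    s=least_squares(res,[0,0,0]); print("roll deg",s.x,"res",s.fun)
if __name__=="__main__":
    c=lambda u,v:[(u+.5)/5-.5+200,(v+.5)/5-.5+180]
    sag([([0,180,10],c(165,405)),([-45,200,0],c(180,467)),([-45,-200,5],c(614,262)),([45,200,10],c(120,378)),([-42,-164,92],c(555,185))],np.radians(2.2),43,np.array([558,323.4,116.6]))
E
python3 sag.py
```

```text
roll deg [-2.32  1.48 -0.62] res [-0.24  0.69 -2.82 -0.28  0.41 -1.99 -0.81  1.09  3.46  0.49]
```

carry_out:
  steps:
    - {"claw":1,"dx":0,"dy":0,"dz":0.006,"yaw":0}
    - {"claw":1,"dx":0,"dy":0,"dz":0.012,"yaw":0}
    - {"claw":1,"dx":0,"dy":0,"dz":0.017,"yaw":0}
    - {"claw":1,"dx":0,"dy":0,"dz":0.02,"yaw":0}
    - {"claw":1,"dx":0,"dy":0,"dz":0.02,"yaw":0}

```text
clock: 8.82
tool_pos: [557.8, 323.2, 77.5]
tool_rot: [0.692, 0.722, 0.006, -0.003]
force: [-0.5, -1.5, -0.7]
grip_width: 0.147
finger_force: 61.2
```

carry_out:
  steps:
    - {"claw":0.7,"dx":0,"dy":0,"dz":0,"yaw":0}
    - {"claw":0.6,"dx":0,"dy":0,"dz":0,"yaw":0}
    - {"claw":0.6,"dx":0.012,"dy":0,"dz":0,"yaw":0}
    - {"claw":0.6,"dx":0.025,"dy":0,"dz":0,"yaw":0}
    - {"claw":0.6,"dx":0.035,"dy":0,"dz":0,"yaw":0}

```text
clock: 9.45
tool_pos: [556.4, 359.9, 77.6]
tool_rot: [0.692, 0.722, 0.007, -0.003]
force: [-0.6, 0.4, -0.0]
grip_width: 0.401
finger_force: 0.0
```

```bash
python3 go.py 557 358.5 76 2.14
```

```text
t 9.45 pos [556.4 359.9  77.6] toolz [ 0.0051  0.0132 -0.9999] toolx [-0.0428  0.999   0.013 ] az 2.45 F [-0.6  0.4 -0. ] M [-0.03 -0.05  0.01] w 0.401 q [ 0.57  0.58 -0.05  0.94  0.01  2.1 ]
shift mm [-1.5  0.5  1.5] yaw 0.31
```

carry_out:
  grip_force: 80
  steps:
    - {"claw":1,"dx":0,"dy":0,"dz":0.001,"yaw":0}
    - {"claw":1,"dx":0,"dy":0,"dz":0.001,"yaw":0}
    - {"claw":1,"dx":0,"dy":0,"dz":0.001,"yaw":0}
    - {"claw":1,"dx":0,"dy":0,"dz":0.001,"yaw":0}
    - {"claw":1,"dx":0,"dy":0,"dz":0.001,"yaw":0}

```text
clock: 10.07
tool_pos: [556.3, 358.3, 76.4]
tool_rot: [0.692, 0.722, 0.006, -0.003]
force: [0.7, 2.4, -1.5]
grip_width: 0.151
finger_force: 78.9
```

carry_out:
  steps:
    - {"claw":1,"dx":0,"dy":0,"dz":-0.006,"yaw":0}
    - {"claw":1,"dx":0,"dy":0,"dz":-0.012,"yaw":0}
    - {"claw":1,"dx":0,"dy":0,"dz":-0.018,"yaw":0}
    - {"claw":1,"dx":0,"dy":0,"dz":-0.022,"yaw":0}
    - {"claw":1,"dx":0,"dy":0,"dz":-0.022,"yaw":0}

```text
clock: 10.7
tool_pos: [556.6, 358.2, 99.0]
tool_rot: [0.692, 0.722, 0.007, -0.003]
force: [0.4, 0.3, -6.9]
grip_width: 0.148
finger_force: 78.3
```

Run:
```python
from go import *
rep()
g=grab_frame("side"); save(g,"side3.png")
cv2.imwrite("pics/c3.png",cv2.resize(g["pixels"][180:300,200:360,::-1],(800,600),interpolation=cv2.INTER_CUBIC))
```

```text
t 10.7 pos [556.6 358.2  99. ] toolz [ 0.0054  0.0131 -0.9999] toolx [-0.0418  0.999   0.0128] az 2.39 F [ 0.4  0.3 -6.9] M [-0.02  0.05  0.03] w 0.148 q [ 0.57  0.56 -0.02  0.98  0.01  2.1 ]
```

View pics/c3.png

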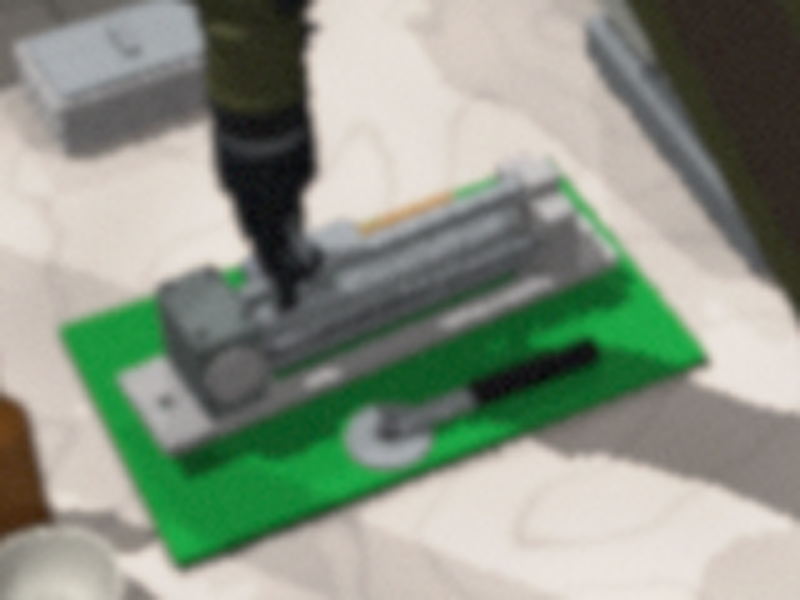

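carry_out:
  steps:
    - {"claw":1,"dx":0,"dy":0,"dz":-0.03,"yaw":0}
    - {"claw":1,"dx":-0.01,"dy":0,"dz":-0.075,"yaw":0}
    - {"claw":1,"dx":-0.03,"dy":0,"dz":-0.12,"yaw":0}
    - {"claw":1,"dx":-0.06,"dy":-0.005,"dz":-0.165,"yaw":0}
    - {"claw":1,"dx":-0.095,"dy":-0.01,"dz":-0.205,"yaw":0}

```text
clock: 11.38
tool_pos: [549.1, 259.6, 303.7]
tool_rot: [0.692, 0.722, 0.006, -0.003]
force: [-0.1, 0.0, -6.6]
grip_width: 0.146
finger_force: 79.0
```

carry_out:
  steps:
    - {"claw":1,"dx":-0.04,"dy":-0.01,"dz":-0.035,"yaw":1}
    - {"claw":1,"dx":-0.085,"dy":-0.02,"dz":-0.07,"yaw":2}
    - {"claw":1,"dx":-0.13,"dy":-0.03,"dz":-0.105,"yaw":3.5}
    - {"claw":1,"dx":-0.175,"dy":-0.04,"dz":-0.135,"yaw":5}
    - {"claw":1,"dx":-0.215,"dy":-0.05,"dz":-0.16,"yaw":7}

```text
clock: 12.0
tool_pos: [507.1, 39.7, 460.7]
tool_rot: [0.735, 0.678, 0.006, -0.003]
force: [0.3, -0.9, -6.4]
grip_width: 0.149
finger_force: 78.9
```

```bash
python3 go.py 498 -39 530 -4.53
```

```text
t 12.0 pos [507.1  39.7 460.7] toolz [ 0.006   0.0124 -0.9999] toolx [0.0815 0.9966 0.0128] az -4.68 F [ 0.3 -0.9 -6.4] M [ 0.01 -0.08 -0.08] w 0.149 q [0.07 0.25 0.44 1.76 0.01 1.72]
shift mm [-78.3  -2.3 -70.3] yaw -0.15
```

carry_out:
  steps:
    - {"claw":1,"dx":-0.04,"dy":0,"dz":-0.035,"yaw":0}
    - {"claw":1,"dx":-0.078,"dy":0,"dz":-0.07,"yaw":0}
    - {"claw":1,"dx":-0.078,"dy":0,"dz":-0.11,"yaw":0}
    - {"claw":1,"dx":-0.078,"dy":0,"dz":-0.15,"yaw":0}
    - {"claw":1,"dx":-0.078,"dy":0,"dz":-0.2,"yaw":0}

```text
clock: 12.62
tool_pos: [480.6, -36.7, 586.0]
tool_rot: [0.735, 0.678, 0.024, 0.016]
force: [-0.4, -0.7, -6.3]
grip_width: 0.145
finger_force: 81.6
```

carry_out:
  steps:
    - {"claw":1,"dx":0,"dy":0,"dz":-0.3,"yaw":0}
    - {"claw":1,"dx":0,"dy":0,"dz":-0.3,"yaw":0}
    - {"claw":1,"dx":0,"dy":0,"dz":-0.3,"yaw":0}
    - {"claw":1,"dx":0,"dy":0,"dz":-0.3,"yaw":0}
    - {"claw":1,"dx":0,"dy":0,"dz":-0.3,"yaw":0}

```text
clock: 13.25
tool_pos: [431.6, -33.8, 619.0]
tool_rot: [0.734, 0.677, 0.043, 0.037]
force: [-0.2, 0.1, -6.0]
grip_width: 0.144
finger_force: 81.6
```

```bash
python3 go.py
```

```text
t 13.25 pos [431.6 -33.8 619. ] toolz [ 0.1125  0.0038 -0.9936] toolx [0.08   0.9967 0.0128] az -4.67 F [-0.2  0.1 -6. ] M [ 0.05  0.28 -0.  ] w 0.144 q [-0.09  0.2   0.86  2.12  0.01  1.56]
```

carry_out:
  steps:
    - {"claw":1,"dx":0,"dy":0.12,"dz":-0.3,"yaw":0}
    - {"claw":1,"dx":0,"dy":0.12,"dz":-0.3,"yaw":0}
    - {"claw":1,"dx":0,"dy":0.12,"dz":-0.3,"yaw":0}
    - {"claw":1,"dx":0,"dy":0.12,"dz":-0.3,"yaw":0}
    - {"claw":1,"dx":0,"dy":0.12,"dz":-0.3,"yaw":0}

```text
clock: 13.88
tool_pos: [450.5, -36.1, 635.9]
tool_rot: [0.733, 0.675, 0.063, 0.059]
force: [0.3, 0.8, -6.0]
grip_width: 0.146
finger_force: 81.6
```

carry_out:
  steps:
    - {"claw":1,"dx":0,"dy":0.12,"dz":-0.3,"yaw":0}
    - {"claw":1,"dx":0,"dy":0.12,"dz":-0.3,"yaw":0}
    - {"claw":1,"dx":0,"dy":0.12,"dz":-0.3,"yaw":0}
    - {"claw":1,"dx":0,"dy":0.12,"dz":-0.3,"yaw":0}
    - {"claw":1,"dx":0,"dy":0.12,"dz":-0.3,"yaw":0}

```text
clock: 14.5
tool_pos: [455.6, -37.2, 656.4]
tool_rot: [0.73, 0.673, 0.083, 0.081]
force: [-0.4, 0.2, -7.4]
grip_width: 0.145
finger_force: 81.7
```

```bash
python3 go.py
```

```text
t 14.5 pos [455.6 -37.2 656.4] toolz [ 0.2303 -0.0063 -0.9731] toolx [0.0802 0.9967 0.0125] az -4.77 F [-0.4  0.2 -7.4] M [0.02 0.51 0.01] w 0.145 q [-0.09  0.22  1.    2.12  0.01  1.56]
```

carry_out:
  steps:
    - {"claw":1,"dx":0,"dy":0.12,"dz":-0.3,"yaw":0}
    - {"claw":1,"dx":0,"dy":0.12,"dz":-0.3,"yaw":0}
    - {"claw":1,"dx":0,"dy":0.12,"dz":-0.3,"yaw":0}
    - {"claw":1,"dx":0,"dy":0.12,"dz":-0.3,"yaw":0}
    - {"claw":1,"dx":0,"dy":0.12,"dz":-0.3,"yaw":0}

```text
clock: 15.12
tool_pos: [451.1, -37.3, 679.1]
tool_rot: [0.728, 0.67, 0.103, 0.103]
force: [0.1, -0.6, -6.2]
grip_width: 0.147
finger_force: 81.7
```

carry_out:
  steps:
    - {"claw":1,"dx":0,"dy":0.12,"dz":-0.3,"yaw":0}
    - {"claw":1,"dx":0,"dy":0.12,"dz":-0.3,"yaw":0}
    - {"claw":1,"dx":0,"dy":0.12,"dz":-0.3,"yaw":0}
    - {"claw":1,"dx":0,"dy":0.12,"dz":-0.3,"yaw":0}
    - {"claw":1,"dx":0,"dy":0.12,"dz":-0.3,"yaw":0}

```text
clock: 15.75
tool_pos: [439.1, -36.8, 702.9]
tool_rot: [0.724, 0.667, 0.123, 0.125]
force: [-0.2, 0.2, -7.3]
grip_width: 0.145
finger_force: 81.7
```

carry_out:
  steps:
    - {"claw":1,"dx":0,"dy":0.12,"dz":-0.3,"yaw":0}
    - {"claw":1,"dx":0,"dy":0.12,"dz":-0.3,"yaw":0}
    - {"claw":1,"dx":0,"dy":0.12,"dz":-0.3,"yaw":0}
    - {"claw":1,"dx":0,"dy":0.12,"dz":-0.3,"yaw":0}
    - {"claw":1,"dx":0,"dy":0.12,"dz":-0.3,"yaw":0}

```text
clock: 16.38
tool_pos: [421.2, -35.6, 727.0]
tool_rot: [0.72, 0.663, 0.143, 0.147]
force: [0.1, -0.2, -6.5]
grip_width: 0.148
finger_force: 81.7
```

```bash
python3 go.py
```

```text
t 16.38 pos [421.2 -35.6 727. ] toolz [ 0.4008 -0.0217 -0.9159] toolx [0.0806 0.9967 0.0116] az -4.91 F [ 0.1 -0.2 -6.5] M [0.06 0.96 0.  ] w 0.148 q [-0.1   0.13  1.09  2.12  0.02  1.56]
```

carry_out:
  steps:
    - {"claw":1,"dx":0,"dy":0,"dz":0,"yaw":0}
    - {"claw":1,"dx":0,"dy":0,"dz":0,"yaw":0}
    - {"claw":1,"dx":0,"dy":0.008,"dz":-0.025,"yaw":0}
    - {"claw":1,"dx":0,"dy":0.12,"dz":-0.3,"yaw":0}
    - {"claw":1,"dx":0,"dy":0.12,"dz":-0.3,"yaw":0}

```text
clock: 17.0
tool_pos: [404.5, -34.4, 751.1]
tool_rot: [0.715, 0.658, 0.163, 0.169]
force: [-0.2, 0.3, -6.2]
grip_width: 0.147
finger_force: 81.7
```

Run:
```python
from go import *
from fit import deckT
rep()
f=grab_frame("top"); save(f,"top4.png"); g=grab_frame("side"); save(g,"side4.png")
a=cv2.resize(f["pixels"][:,:,::-1],(400,250)); b=cv2.resize(g["pixels"][:,:,::-1],(400,250))
A=f["pixels"][130:280,310:510,::-1]
cv2.imwrite("pics/c4.png",np.vstack([np.hstack([a,b]),np.hstack([cv2.resize(A,(400,300)),cv2.resize(g["pixels"][130:280,300:500,::-1],(400,300))])]))
```

```text
t 17.0 pos [404.5 -34.4 751.1] toolz [ 0.46 -0.03 -0.89] toolx [0.08 1.   0.01] az -4.96 F [-0.2  0.3 -6.2] M [ 0.13  1.03 -0.01] w 0.147 q [-0.1   0.1   1.12  2.12  0.02  1.56]
```

View pics/c4.png

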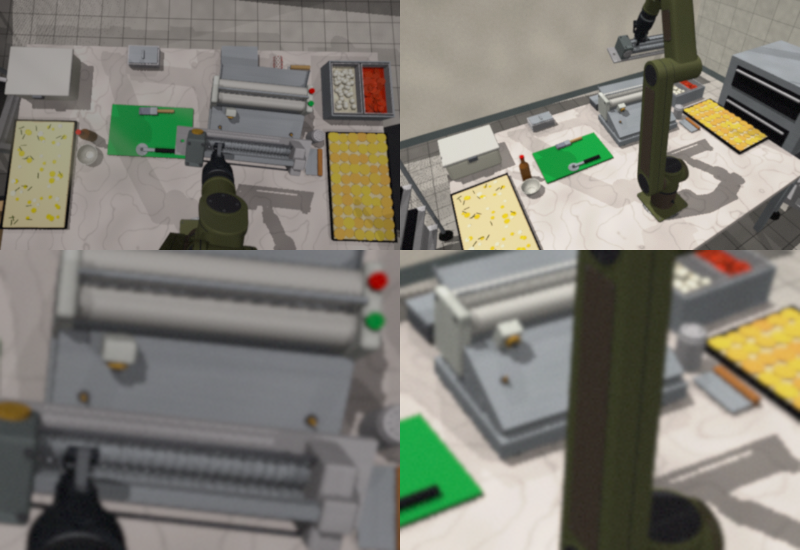

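carry_out:
  steps:
    - {"claw":1,"dx":0,"dy":0.03,"dz":0.03,"yaw":0}
    - {"claw":1,"dx":0,"dy":0.065,"dz":0.065,"yaw":0}
    - {"claw":1,"dx":0,"dy":0.111,"dz":0.1,"yaw":0}
    - {"claw":1,"dx":0,"dy":0.165,"dz":0.13,"yaw":-0.4}
    - {"claw":1,"dx":0,"dy":0.22,"dz":0.155,"yaw":-0.4}

```text
clock: 17.73
tool_pos: [573.1, -48.4, 683.1]
tool_rot: [0.718, 0.666, 0.141, 0.145]
force: [0.1, -0.1, -6.8]
grip_width: 0.145
finger_force: 82.4
```

```bash
python3 go.py
```

```text
t 17.73 pos [573.1 -48.4 683.1] toolz [ 0.3963 -0.0205 -0.9179] toolx [0.074  0.9972 0.0097] az -4.48 F [ 0.1 -0.1 -6.8] M [ 0.03  0.98 -0.04] w 0.145 q [-0.09  0.41  1.36  2.11  0.02  1.56]
```

carry_out:
  steps:
    - {"claw":1,"dx":0,"dy":0,"dz":0,"yaw":0}
    - {"claw":1,"dx":0,"dy":-0.03,"dz":0.0,"yaw":0}
    - {"claw":1,"dx":0,"dy":-0.03,"dz":-0.3,"yaw":0}
    - {"claw":1,"dx":0,"dy":-0.03,"dz":-0.3,"yaw":0}
    - {"claw":1,"dx":0,"dy":-0.03,"dz":-0.3,"yaw":0}

```text
clock: 18.35
tool_pos: [516.4, -43.7, 745.9]
tool_rot: [0.709, 0.656, 0.179, 0.187]
force: [-0.0, -0.7, -6.2]
grip_width: 0.146
finger_force: 83.2
```

carry_out:
  steps:
    - {"claw":1,"dx":0,"dy":0,"dz":0,"yaw":0}
    - {"claw":1,"dx":0,"dy":0,"dz":0,"yaw":0}
    - {"claw":1,"dx":0,"dy":0,"dz":0.005,"yaw":0}
    - {"claw":1,"dx":0,"dy":0,"dz":0.01,"yaw":0}
    - {"claw":1,"dx":0,"dy":0,"dz":0.02,"yaw":0}

```text
clock: 18.98
tool_pos: [531.8, -44.8, 725.8]
tool_rot: [0.709, 0.657, 0.177, 0.186]
force: [-0.5, -0.1, -6.4]
grip_width: 0.146
finger_force: 83.2
```

```bash
python3 go.py
```

```text
t 18.98 pos [531.8 -44.8 725.8] toolz [ 0.4954 -0.0302 -0.8682] toolx [0.0746 0.9972 0.0079] az -4.54 F [-0.5 -0.1 -6.4] M [0.15 1.16 0.05] w 0.146 q [-0.09  0.2   1.08  1.93  0.02  1.56]
```

carry_out:
  steps:
    - {"claw":1,"dx":0,"dy":0.045,"dz":0.03,"yaw":0}
    - {"claw":1,"dx":0,"dy":0.09,"dz":0.055,"yaw":0}
    - {"claw":1,"dx":0,"dy":0.134,"dz":0.082,"yaw":0}
    - {"claw":1,"dx":0,"dy":0.134,"dz":0.082,"yaw":0}
    - {"claw":1,"dx":0,"dy":0.134,"dz":0.082,"yaw":0}

```text
clock: 19.6
tool_pos: [676.9, -55.3, 684.7]
tool_rot: [0.707, 0.655, 0.185, 0.194]
force: [-1.3, -0.1, -6.6]
grip_width: 0.144
finger_force: 82.8
```

```bash
python3 go.py
```

```text
t 19.6 pos [676.9 -55.3 684.7] toolz [ 0.5151 -0.0317 -0.8565] toolx [0.0747 0.9972 0.008 ] az -4.56 F [-1.3 -0.1 -6.6] M [ 0.07  1.35 -0.02] w 0.144 q [-0.09  0.47  1.36  1.92  0.01  1.56]
```

```bash
cat > k2.py <<'E'
import numpy as np
from scipy.optimize import least_squares
h=np.hypot
D=[(.26,-.138,1.173,h(180.411,493.018),231.304),(.871256,1.363782,2.116124,h(248.1556,678.1421),378.599),(.681294,.707877,1.64921,h(246.9028,674.761),288.906),(.4303,.98796,2.11646,h(184.656,504.589),548.079),
(.13,1.09,2.12,h(421.2,35.6),727.0),(.10,1.12,2.12,h(404.5,34.4),751.1),(.41,1.36,2.11,h(573.1,48.4),683.1),(.2,1.08,1.93,h(531.8,44.8),725.8),(.47,1.36,1.92,h(676.9,55.3),684.7)]
W=[1]*4+[.1]*5
def fk(q,p):
    H,L1,L2,L3,c,e=p; a,b,d=q; P=a-b+d; u=a-b
    return np.array([c+L1*np.sin(a)+L2*np.cos(u)+e*np.sin(u)+L3*np.cos(P), H+L1*np.cos(a)-L2*np.sin(u)+e*np.cos(u)-L3*np.sin(P)])
s=least_squares(lambda p:np.concatenate([w*(fk(d[:3],p)-d[3:]) for d,w in zip(D,W)]),[210,400,400,300,0,0]); P=s.x
lo=[-.83,-1.28,-1.9];hi=[1.72,1.3655,2.117]
def ik(q0,pt,pit,lam):
    f=lambda q:np.r_[fk(q,P)-pt,lam*(q[0]-q[1]+q[2]-pit)]
    return least_squares(f,np.clip(q0,np.array(lo)+1e-4,np.array(hi)-1e-4),bounds=(lo,hi)).x
def call(q,rows,lam):   # rows: list of (dy,dz) mm in tool axes
    p0=fk(q,P); t=q[0]-q[1]+q[2]; Z=np.array([np.cos(t),-np.sin(t)]); Y=np.array([np.sin(t),np.cos(t)])
    for dy,dz in rows:
        g=p0+dy*Y+dz*Z; c=fk(q,P); d=g-c; n=np.linalg.norm(d); q=ik(q,c+d*min(1,62.5/max(n,1e-6)),t,lam)
    return q
def show(q): return np.round(q,3),np.round(fk(q,P),0),round(90-np.degrees(q[0]-q[1]+q[2]),2)
if __name__=="__main__":
    print(P,s.fun.round(1))
    for lam in (300,600,1000,1700):
        print(lam)
        q=ik([.1,1.12,2.1],[h(404.5,34.4),751.1],np.radians(90-27.4),1e5); q=call(q,[(30,30),(65,65),(111,100),(165,130),(220,155)],lam); print(show(q),"exp 575,683,23.4")
        q=call(q,[(0,0),(-30,0)]+[(-30,-300)]*3,lam); print(show(q),"exp ~515,746,~29.7")
        q=call(q,[(0,0),(0,0),(0,5),(0,10),(0,20)],lam);q=call(q,[(45,30),(90,55)]+[(134,82)]*3,lam); print(show(q),"exp 679,685,31.1")
E
python3 k2.py
```

```text
[2.18091059e+02 5.67092567e+02 3.85939214e+02 4.41057363e+02
 3.96711380e-02 6.05458231e+01] [-0.  -0.  -0.   0.   0.  -0.   0.  -0.  -0.1 -0.   0.1 -0.1  0.2 -0.
 -0.2  0.2  0.1 -0.1]
300
(array([0.446, 1.365, 1.936]), array([663., 698.]), np.float64(31.76)) exp 575,683,23.4
(array([0.249, 1.365, 2.017]), array([529., 796.]), np.float64(38.44)) exp ~515,746,~29.7
(array([0.39 , 1.365, 1.777]), array([689., 779.]), np.float64(44.06)) exp 679,685,31.1
600
(array([0.454, 1.365, 1.971]), array([653., 685.]), np.float64(29.27)) exp 575,683,23.4
(array([0.283, 1.365, 2.101]), array([517., 757.]), np.float64(31.66)) exp ~515,746,~29.7
(array([0.439, 1.365, 1.908]), array([670., 709.]), np.float64(33.73)) exp 679,685,31.1
1000
(array([0.458, 1.365, 1.987]), array([649., 680.]), np.float64(28.19)) exp 575,683,23.4
(array([0.288, 1.343, 2.117]), array([514., 742.]), np.float64(29.14)) exp ~515,746,~29.7
(array([0.46 , 1.365, 1.953]), array([663., 685.]), np.float64(29.95)) exp 679,685,31.1
1700
(array([0.459, 1.365, 1.994]), array([647., 677.]), np.float64(27.69)) exp 575,683,23.4
(array([0.286, 1.321, 2.117]), array([512., 736.]), np.float64(28.03)) exp ~515,746,~29.7
(array([0.47 , 1.365, 1.972]), array([660., 675.]), np.float64(28.32)) exp 679,685,31.1
```

Run:
```python
from k2 import *
q=np.array([.10,1.19,2.117]);print(show(q))
p=fk(q,P); c=np.array([h(676.9,55.3),684.7]); t=np.radians(90-31.1)
Z=np.array([np.cos(t),-np.sin(t)]); Y=np.array([np.sin(t),np.cos(t)]); print("dy dz",(p-c)@Y,(p-c)@Z)
```

```text
(array([0.1  , 1.19 , 2.117]), array([410., 775.]), np.float64(31.16))
dy dz -184.06285404639166 -216.60956253841994
```

carry_out:
  steps:
    - {"claw":1,"dx":0,"dy":-0.04,"dz":-0.04,"yaw":0}
    - {"claw":1,"dx":0,"dy":-0.08,"dz":-0.085,"yaw":0}
    - {"claw":1,"dx":0,"dy":-0.12,"dz":-0.13,"yaw":0}
    - {"claw":1,"dx":0,"dy":-0.155,"dz":-0.175,"yaw":0}
    - {"claw":1,"dx":0,"dy":-0.18,"dz":-0.213,"yaw":0}

```text
clock: 20.23
tool_pos: [405.4, -35.6, 781.2]
tool_rot: [0.705, 0.653, 0.191, 0.2]
force: [-75.7, 8.3, -67.1]
grip_width: 0.144
finger_force: 83.3
```

carry_out:
  steps:
    - {"claw":1,"dx":0,"dy":0.03,"dz":0.03,"yaw":0}
    - {"claw":1,"dx":0,"dy":0.065,"dz":0.065,"yaw":0}
    - {"claw":1,"dx":0,"dy":0.111,"dz":0.1,"yaw":0}
    - {"claw":1,"dx":0,"dy":0.165,"dz":0.13,"yaw":0}
    - {"claw":1,"dx":0,"dy":0.22,"dz":0.155,"yaw":0}

```text
clock: 20.85
tool_pos: [650.5, -53.5, 716.5]
tool_rot: [0.703, 0.65, 0.199, 0.209]
force: [-0.9, -0.6, -6.3]
grip_width: 0.142
finger_force: 84.8
```

```bash
python3 go.py
```

```text
t 20.85 pos [650.5 -53.5 716.5] toolz [ 0.5518 -0.0348 -0.8332] toolx [0.0747 0.9972 0.0078] az -4.58 F [-0.9 -0.6 -6.3] M [0.17 1.37 0.02] w 0.142 q [-0.09  0.42  1.37  1.93  0.01  1.56]
```

Run:
```python
from k2 import *
q=ik([.42,1.36,1.93],[h(650.5,53.5),716.5],np.radians(90-33.5),1e5);print(show(q))
t=np.radians(56.5);Z=np.array([np.cos(t),-np.sin(t)]); Y=np.array([np.sin(t),np.cos(t)])
for r,z in ((500,500),(400,250),(360,130)):
    c=fk(q,P); g=np.array([r,z]); q=ik(q,g,t,1e5); print(show(q),"dy dz",(g-c)@Y,(g-c)@Z)
for lam in (600,1000):
  for push in ((-100,-50),(-200,-100),(-200,-200),(-250,-150)):
    print(lam,push,show(call(q,[push]*5,lam)))
```

```text
(array([0.421, 1.365, 1.931]), array([652., 716.]), np.float64(33.5))
(array([-0.217, -0.125,  1.079]), array([500., 500.]), np.float64(33.5)) dy dz -246.3691137777662 95.9808967396468
(array([-0.386, -0.869,  0.503]), array([400., 250.]), np.float64(33.5)) dy dz -221.37282853473135 153.27775698558625
(array([-0.315, -1.197,  0.104]), array([360., 130.]), np.float64(33.5)) dy dz -99.58787112013377 77.98881923557795
600 (-100, -50) (array([-0.64, -1.28,  0.35]), array([249., 122.]), np.float64(33.27))
600 (-200, -100) (array([-0.83 , -1.28 ,  0.584]), array([181., 108.]), np.float64(30.73))
600 (-200, -200) (array([-0.83 , -1.11 ,  0.764]), array([191., 171.]), np.float64(30.16))
600 (-250, -150) (array([-0.83 , -1.28 ,  0.594]), array([177., 106.]), np.float64(30.19))
1000 (-100, -50) (array([-0.643, -1.28 ,  0.351]), array([249., 123.]), np.float64(33.41))
1000 (-200, -100) (array([-0.83 , -1.28 ,  0.558]), array([191., 114.]), np.float64(32.22))
1000 (-200, -200) (array([-0.83 , -1.146,  0.691]), array([203., 166.]), np.float64(32.32))
1000 (-250, -150) (array([-0.83 , -1.28 ,  0.559]), array([190., 114.]), np.float64(32.2))
```

```bash
cat > k3.py <<'E'
from k2 import *
lo_=np.array(lo);hi_=np.array(hi)
def ik3(q,pt,pit,mu=.05,w=1.,n=60):
    for _ in range(n):
        e=np.r_[(pt-fk(q,P))/1000,w*(pit-(q[0]-q[1]+q[2]))]
        J=np.empty((3,3))
        for i in range(3):
            d=np.zeros(3);d[i]=1e-5; J[:2,i]=(fk(q+d,P)-fk(q-d,P))/2e-5/1000
        J[2]=w*np.array([1,-1,1])
        dq=J.T@np.linalg.solve(J@J.T+mu**2*np.eye(3),e); dq*=min(1,.2/max(abs(dq).max(),1e-9))
        q=np.clip(q+dq,lo_,hi_)
    return q
def call3(q,rows,**k):
    p0=fk(q,P); t=q[0]-q[1]+q[2]; Z=np.array([np.cos(t),-np.sin(t)]); Y=np.array([np.sin(t),np.cos(t)])
    for dy,dz in rows:
        g=p0+dy*Y+dz*Z; c=fk(q,P); d=g-c; nn=np.linalg.norm(d); q=ik3(q,c+d*min(1,62.5/max(nn,1e-6)),t,**k)
    return q
def st(r,z,tilt,g=[.3,1,1.8]): return ik(g,[r,z],np.radians(90-tilt),1e5)
tests=[(st(577,231,0,[.5,.3,1.3]) if 0 else st(525,231.3,0,[.26,-.1,1.1]),[(50,-30),(100,-60),(150,-90),(200,-120),(250,-150)],"727,370,-1.1.."),
(st(727,372,-1.3,[.8,1.3,2.1]),[(60,0),(120,0),(180,0),(240,0),(300,0)],"722,379,-3.0"),
(st(577,510,-1.9),[(0,-50),(0,-100),(0,-150),(0,-150),(0,-150)],"537,548,.7"),
(st(432.9,619,6.5),[(120,-300)]*5,"452,636,9.9"),(st(423,727,24.2),[(0,0),(0,0),(8,-25),(120,-300),(120,-300)],"406,751,27.4"),
(st(406,752,27.5),[(30,30),(65,65),(111,100),(165,130),(220,155)],"575,683,23.4"),
(st(575,683,23.4),[(0,0),(-30,0)]+[(-30,-300)]*3,"518,746,29.7"),
(st(533.7,725.8,29.7),[(45,30),(90,55)]+[(134,82)]*3,"679,685,31.1"),
(st(407,783,32),[(30,30),(65,65),(111,100),(165,130),(220,155)],"652,716,33.5")]
if __name__=="__main__":
    for mu in (.01,.05,.1,.2):
      for n in (5,20,100):
        print(mu,n,[ (int(fk(q,P)[0]),int(fk(q,P)[1]),show(q)[2]) for q in (call3(q0,r,mu=mu,n=n) for q0,r,_ in tests)])
    print([t[2] for t in tests])
E
python3 k3.py
```

```text
0.01 5 [(739, 241, np.float64(-13.72)), (735, 141, np.float64(-21.46)), (727, 355, np.float64(-4.87)), (709, 427, np.float64(0.89)), (633, 604, np.float64(24.2)), (659, 634, np.float64(27.5)), (638, 592, np.float64(14.84)), (674, 601, np.float64(29.7)), (640, 687, np.float64(32.0))]
0.01 20 [(739, 211, np.float64(-16.09)), (753, 61, np.float64(-1.3)), (730, 335, np.float64(-6.41)), (702, 450, np.float64(2.73)), (637, 597, np.float64(24.2)), (659, 635, np.float64(27.5)), (631, 603, np.float64(15.81)), (690, 546, np.float64(29.7)), (640, 686, np.float64(32.0))]
0.01 100 [(739, 211, np.float64(-16.09)), (753, 61, np.float64(-1.3)), (730, 335, np.float64(-6.4)), (702, 450, np.float64(2.73)), (637, 597, np.float64(24.2)), (659, 635, np.float64(27.5)), (631, 603, np.float64(15.81)), (690, 546, np.float64(29.7)), (640, 686, np.float64(32.0))]
0.05 5 [(735, 340, np.float64(-5.21)), (771, 237, np.float64(-9.25)), (696, 466, np.float64(4.11)), (668, 534, np.float64(9.78)), (553, 709, np.float64(26.02)), (632, 639, np.float64(21.15)), (561, 699, np.float64(25.1)), (667, 647, np.float64(25.14)),
[... 1756 characters left out ...]
, 367, np.float64(0.46)), (806, 279, np.float64(-1.04)), (617, 555, np.float64(7.83)), (579, 633, np.float64(16.21)), (464, 769, np.float64(31.55)), (647, 676, np.float64(27.66)), (497, 743, np.float64(28.67)), (671, 680, np.float64(29.9)), (639, 712, np.float64(32.21))]
0.2 100 [(755, 365, np.float64(0.08)), (806, 279, np.float64(-1.04)), (617, 555, np.float64(7.83)), (579, 633, np.float64(16.21)), (464, 769, np.float64(31.55)), (647, 676, np.float64(27.66)), (497, 743, np.float64(28.68)), (671, 680, np.float64(29.9)), (639, 712, np.float64(32.21))]
['727,370,-1.1..', '722,379,-3.0', '537,548,.7', '452,636,9.9', '406,751,27.4', '575,683,23.4', '518,746,29.7', '679,685,31.1', '652,716,33.5']
```

Run:
```python
from k2 import *
t=np.radians(56.5);Z=np.array([np.cos(t),-np.sin(t)]); Y=np.array([np.sin(t),np.cos(t)])
c=np.array([652.7,716.5])
for q2 in (.2345,.38):
  g=fk([q2,1.3655,2.117],P); print(show([q2,1.3655,2.117]),"dy dz",(g-c)@Y,(g-c)@Z)
```

```text
(array([0.234, 1.366, 2.117]), array([485., 777.]), np.float64(33.51)) dy dz -106.66578316837077 -143.0187682336867
(array([0.38 , 1.366, 2.117]), array([561., 701.]), np.float64(25.17)) dy dz -85.42962458459998 -37.594482126029945
```

carry_out:
  steps:
    - {"claw":1,"dx":0,"dy":-0.035,"dz":-0.045,"yaw":0}
    - {"claw":1,"dx":0,"dy":-0.07,"dz":-0.09,"yaw":0}
    - {"claw":1,"dx":0,"dy":-0.093,"dz":-0.12,"yaw":0}
    - {"claw":1,"dx":0,"dy":-0.103,"dz":-0.135,"yaw":0}
    - {"claw":1,"dx":0,"dy":-0.106,"dz":-0.145,"yaw":0}

```text
clock: 21.48
tool_pos: [476.9, -40.9, 782.1]
tool_rot: [0.702, 0.649, 0.202, 0.213]
force: [-46.5, 4.8, -21.3]
grip_width: 0.143
finger_force: 85.4
```

carry_out:
  steps:
    - {"claw":1,"dx":0,"dy":0.02,"dz":0.005,"yaw":0}
    - {"claw":1,"dx":0,"dy":0.04,"dz":0.01,"yaw":0}
    - {"claw":1,"dx":0,"dy":0.06,"dz":0.02,"yaw":0}
    - {"claw":1,"dx":0,"dy":0.08,"dz":0.03,"yaw":0}
    - {"claw":1,"dx":0,"dy":0.1,"dz":0.04,"yaw":0}

```text
clock: 22.1
tool_pos: [503.3, -43.7, 758.9]
tool_rot: [0.706, 0.654, 0.188, 0.195]
force: [-0.2, -0.4, -6.3]
grip_width: 0.141
finger_force: 84.9
```

```bash
python3 go.py
```

```text
t 22.1 pos [503.3 -43.7 758.9] toolz [ 0.5206 -0.0301 -0.8533] toolx [0.0735 0.9972 0.0096] az -4.55 F [-0.2 -0.4 -6.3] M [ 0.12  1.3  -0.02] w 0.141 q [-0.1   0.27  1.37  2.12  0.02  1.55]
```

carry_out:
  steps:
    - {"claw":1,"dx":0,"dy":0.04,"dz":0.016,"yaw":0}
    - {"claw":1,"dx":0,"dy":0.08,"dz":0.032,"yaw":0}
    - {"claw":1,"dx":0,"dy":0.12,"dz":0.048,"yaw":0}
    - {"claw":1,"dx":0,"dy":0.15,"dz":0.06,"yaw":0}
    - {"claw":1,"dx":0,"dy":0.15,"dz":0.06,"yaw":0}

```text
clock: 22.72
tool_pos: [529.1, -46.6, 733.5]
tool_rot: [0.71, 0.659, 0.173, 0.177]
force: [1.3, -1.0, -7.1]
grip_width: 0.147
finger_force: 84.9
```

```bash
python3 go.py
```

```text
t 22.73 pos [529.1 -46.6 733.5] toolz [ 0.4788 -0.0241 -0.8776] toolx [0.0721 0.9973 0.012 ] az -4.51 F [ 1.3 -1.  -7.1] M [0.06 1.15 0.02] w 0.147 q [-0.1   0.32  1.37  2.12  0.03  1.55]
```

carry_out:
  steps:
    - {"claw":1,"dx":0,"dy":0.045,"dz":0.018,"yaw":0}
    - {"claw":1,"dx":0,"dy":0.09,"dz":0.036,"yaw":0}
    - {"claw":1,"dx":0,"dy":0.135,"dz":0.054,"yaw":0}
    - {"claw":1,"dx":0,"dy":0.17,"dz":0.068,"yaw":0}
    - {"claw":1,"dx":0,"dy":0.17,"dz":0.068,"yaw":0}

```text
clock: 23.35
tool_pos: [555.0, -49.3, 705.2]
tool_rot: [0.715, 0.663, 0.157, 0.158]
force: [-0.5, -0.5, -7.5]
grip_width: 0.143
finger_force: 84.8
```

carry_out:
  steps:
    - {"claw":1,"dx":0,"dy":-0.005,"dz":0.005,"yaw":0}
    - {"claw":1,"dx":0,"dy":-0.02,"dz":0.02,"yaw":0}
    - {"claw":1,"dx":0,"dy":-0.04,"dz":0.05,"yaw":0}
    - {"claw":1,"dx":0,"dy":-0.06,"dz":0.08,"yaw":0}
    - {"claw":1,"dx":0,"dy":-0.07,"dz":0.1,"yaw":0}

```text
clock: 23.98
tool_pos: [533.0, -45.9, 582.4]
tool_rot: [0.715, 0.664, 0.156, 0.156]
force: [-0.2, 0.4, -6.1]
grip_width: 0.148
finger_force: 84.9
```

Run:
```python
from go import *
rep()
g=grab_frame("side"); save(g,"side5.png"); f=grab_frame("top"); save(f,"top5.png")
from fit import deckT
p=np.array(manip.get_obs()["tool_pos"]); c=proj(g,p)[0].astype(int); d=proj(f,p)[0].astype(int); print(c,d)
A=g["pixels"][max(0,c[1]-60):c[1]+60,c[0]-75:c[0]+105,::-1]; B=f["pixels"][d[1]-60:d[1]+60,d[0]-70:d[0]+110,::-1]
cv2.imwrite("pics/c5.png",np.vstack([cv2.resize(A,(440,293)),cv2.resize(B,(440,293))]))
```

```text
t 23.98 pos [533.  -45.9 582.4] toolz [ 0.43   -0.0172 -0.9027] toolx [0.0709 0.9974 0.0147] az -4.47 F [-0.2  0.4 -6.1] M [ 0.1   1.03 -0.05] w 0.148 q [-0.1   0.01  0.38  1.49  0.03  1.55]
[353 103] [346 189]
```

View pics/c5.png

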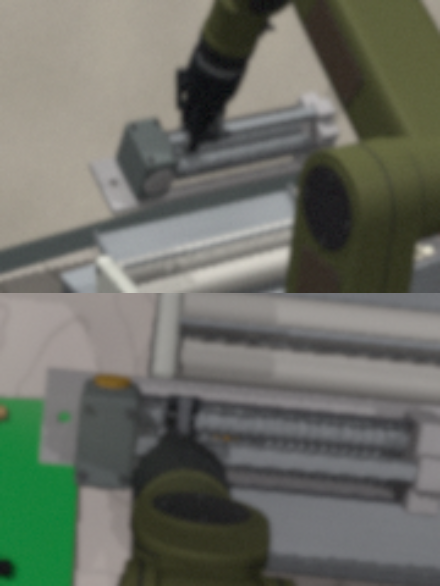

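```bash
cat > tgt.py <<'E'
import sys
from go import *
from fit import deckT
def goal(n,seat=(561.72,-268.28,np.radians(-4.53)),g=(0,78,61.4)):
    r,t=deckT(seat); return r.apply(np.array(g)+[0,0,n])+t
if __name__=="__main__":
    p=goal(float(sys.argv[1])); print("goal",p); rep(p,-4.53)
E
python3 tgt.py 80
```

```text
goal [ 508.31 -185.8   258.15]
t 24.07 pos [532.8 -45.8 580.9] toolz [ 0.43 -0.02 -0.9 ] toolx [0.07 1.   0.01] az -4.47 F [ 0.3  0.7 -7.8] M [0.02 1.07 0.02] w 0.145 q [-0.1   0.01  0.38  1.5   0.03  1.55]
shift mm [-146.1 -149.6  283.9] yaw 0.06
```

carry_out:
  steps:
    - {"claw":1,"dx":-0.015,"dy":-0.012,"dz":0.02,"yaw":0}
    - {"claw":1,"dx":-0.035,"dy":-0.035,"dz":0.06,"yaw":0}
    - {"claw":1,"dx":-0.06,"dy":-0.06,"dz":0.105,"yaw":0}
    - {"claw":1,"dx":-0.085,"dy":-0.085,"dz":0.15,"yaw":0}
    - {"claw":1,"dx":-0.11,"dy":-0.11,"dz":0.19,"yaw":0}

```text
clock: 24.7
tool_pos: [511.2, -152.6, 364.2]
tool_rot: [0.714, 0.663, 0.157, 0.159]
force: [1.0, -0.8, -5.6]
grip_width: 0.141
finger_force: 84.9
```

carry_out:
  steps:
    - {"claw":1,"dx":-0.015,"dy":-0.015,"dz":0.03,"yaw":0}
    - {"claw":1,"dx":-0.028,"dy":-0.03,"dz":0.06,"yaw":0}
    - {"claw":1,"dx":-0.036,"dy":-0.04,"dz":0.085,"yaw":0}
    - {"claw":1,"dx":-0.036,"dy":-0.04,"dz":0.094,"yaw":0}
    - {"claw":1,"dx":-0.036,"dy":-0.04,"dz":0.094,"yaw":0}

```text
clock: 25.32
tool_pos: [514.1, -186.4, 262.7]
tool_rot: [0.714, 0.663, 0.157, 0.158]
force: [0.2, -0.2, -5.8]
grip_width: 0.149
finger_force: 84.8
```

```bash
python3 tgt.py 30
python3 - <<'E'
from h import *
f=grab_frame("top"); save(f,"top6.png"); g=grab_frame("side"); save(g,"side6.png")
A=f["pixels"][160:260,320:520,::-1]; B=g["pixels"][130:230,310:510,::-1]
cv2.imwrite("pics/c6.png",np.vstack([cv2.resize(A,(600,300),interpolation=cv2.INTER_CUBIC),cv2.resize(B,(600,300),interpolation=cv2.INTER_CUBIC)]))
E
```

```text
goal [ 529.37 -187.47  212.84]
t 25.32 pos [ 514.1 -186.4  262.7] toolz [ 0.43 -0.02 -0.9 ] toolx [0.07 1.   0.01] az -4.43 F [ 0.2 -0.2 -5.8] M [0.09 0.97 0.03] w 0.149 q [-0.45 -0.01 -0.48  0.68  0.17  1.23]
shift mm [-0.7 -7.8 51.6] yaw 0.1
```

View pics/c6.png

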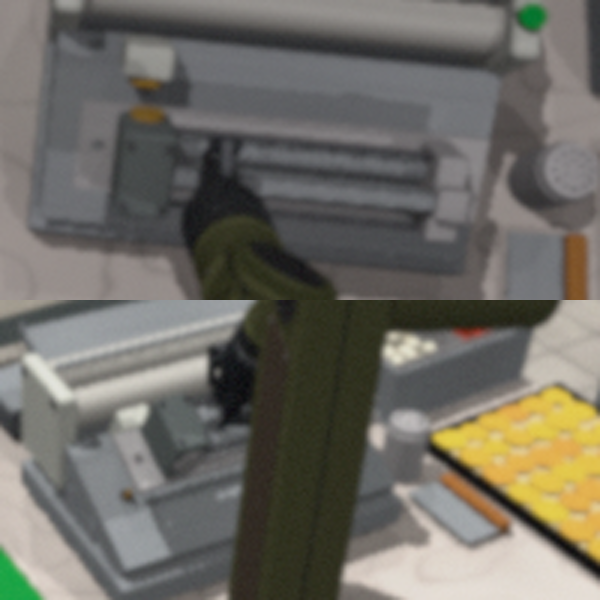

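```bash
cat > pred.py <<'E'
from fit import *
# head in tool frame from grasp: Rt (head->tool)
def headpose(pos,quat,gy=78,gz=61.4):
    Rg=R.from_quat([0.692,0.722,0.0065,-0.0028]); Rh=R.from_euler("z",2.14,degrees=True)
    rel=Rg.inv()*Rh; r=R.from_quat(quat)*rel
    return r, np.array(pos)-r.apply([0,gy,gz])
if __name__=="__main__":
    o=manip.get_obs(); r,t=headpose(o["tool_pos"],o["tool_rot"])
    d,s=deckT([561.72,-268.28,np.radians(-4.53)])
    print("head in deck axes:",d.inv().apply(t-s),"rotvec deg",np.degrees((d.inv()*r).as_rotvec()))
    for P in ([0,180,10],[-45,200,10],[45,200,10],[0,-180,10],[-45,-200,10]):
        w=r.apply(P)+t; a,b=proj(T,w)[0],proj(S,w)[0]; print(P,"top",a,"c6",(a-[320,160]+.5)*3-.5,"side",b,"c6",(b-[310,130]+.5)*3-.5+[0,300])
    w=d.apply([0,180,14])+s; print("pin0",proj(T,w)[0],proj(S,w)[0])
E
python3 pred.py
```

```text
head in deck axes: [ 8.31  0.   82.3 ] rotvec deg [ 0.17 -0.5  -0.17]
[0, 180, 10] top [352.2  207.97] c6 [ 97.6 144.9] side [356.34 182.06] c6 [140.03 457.17]
[-45, 200, 10] top [343.81 221.56] c6 [ 72.44 185.68] side [356.64 192.66] c6 [140.93 488.99]
[45, 200, 10] top [347.21 192.74] c6 [82.64 99.22] side [347.44 174.09] c6 [113.33 433.27]
[0, -180, 10] top [473.33 220.35] c6 [461.   182.04] side [428.8  161.37] c6 [357.41 395.12]
[-45, -200, 10] top [477.17 235.24] c6 [472.52 226.73] side [437.48 168.77] c6 [383.44 417.32]
pin0 [351.03 203.45] [352.5  193.32]
```

carry_out:
  steps:
    - {"claw":1,"dx":0,"dy":-0.004,"dz":0.012,"yaw":0}
    - {"claw":1,"dx":-0.001,"dy":-0.008,"dz":0.025,"yaw":0}
    - {"claw":1,"dx":-0.001,"dy":-0.008,"dz":0.04,"yaw":0}
    - {"claw":1,"dx":-0.001,"dy":-0.008,"dz":0.05,"yaw":0}
    - {"claw":1,"dx":-0.001,"dy":-0.008,"dz":0.054,"yaw":0}

```text
clock: 26.05
tool_pos: [528.7, -187.3, 208.2]
tool_rot: [0.715, 0.664, 0.156, 0.157]
force: [-0.3, 0.0, -6.0]
grip_width: 0.144
finger_force: 84.7
```

```bash
python3 tgt.py 0; python3 pred.py | head -1
python3 - <<'E'
from h import *
f=grab_frame("top"); save(f,"top7.png"); g=grab_frame("side"); save(g,"side7.png")
A=f["pixels"][180:240,335:385,::-1]; C=f["pixels"][190:250,445:495,::-1]; B=g["pixels"][165:225,330:380,::-1]
z=lambda a:cv2.resize(a,(250,300),interpolation=cv2.INTER_CUBIC)
cv2.imwrite("pics/c7.png",np.hstack([z(A),z(C),z(B)]))
E
```

```text
goal [ 542.01 -188.47  185.65]
t 26.05 pos [ 528.7 -187.3  208.2] toolz [ 0.43 -0.02 -0.9 ] toolx [0.07 1.   0.02] az -4.47 F [-0.3  0.  -6. ] M [0.02 1.02 0.  ] w 0.144 q [-0.44  0.06 -0.57  0.53  0.17  1.24]
shift mm [-0.6  2.4 26.1] yaw 0.06
head in deck axes: [-2.7   0.42 25.78] rotvec deg [ 0.25 -0.22 -0.23]
```

View pics/c7.png

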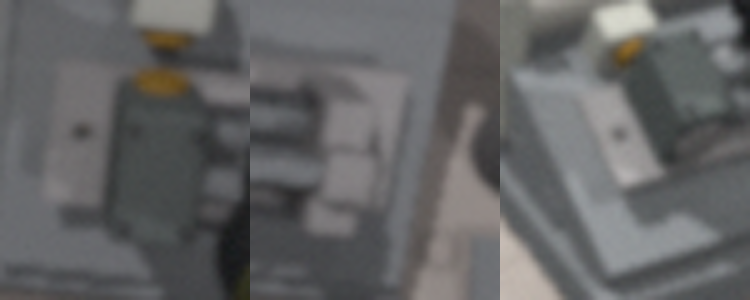

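```bash
python3 pred.py | sed -n 2p
python3 - <<'E'
from fit import *
# measured hole0 top centre (own z=10) vs pin0 observation, both by two-view triangulation (same bias)
hole=tri([ray(T,[350.8,205.8]),ray(S,[353.4,191.2])]); pin=tri([ray(T,t3(167,254)),ray(S,[352.1,194.7])])
d,s=deckT([561.72,-268.28,np.radians(-4.53)])
print("hole",d.inv().apply(hole[0]-s),hole[1],"pin",d.inv().apply(pin[0]-s),pin[1])
E
```

```text
[0, 180, 10] top [351.13 205.96] c6 [ 94.4  138.87] side [353.95 190.94] c6 [132.86 483.81]
hole [ -1.33 181.65  35.18] [np.float64(0.5332105465798532), np.float64(0.5332105465798511)] pin [ -1.37 178.95   3.7 ] [np.float64(0.6736329022018758), np.float64(0.6736329022019032)]
```

carry_out:
  steps:
    - {"claw":1,"dx":-0.001,"dy":0.0015,"dz":0.001,"yaw":0}
    - {"claw":1,"dx":-0.001,"dy":0.0015,"dz":0.004,"yaw":0}
    - {"claw":1,"dx":-0.001,"dy":0.0015,"dz":0.007,"yaw":0}
    - {"claw":1,"dx":-0.001,"dy":0.0015,"dz":0.009,"yaw":0}
    - {"claw":1,"dx":-0.001,"dy":0.0015,"dz":0.011,"yaw":0}

```text
clock: 26.78
tool_pos: [534.9, -188.9, 199.9]
tool_rot: [0.715, 0.663, 0.156, 0.157]
force: [0.7, -0.3, -6.8]
grip_width: 0.151
finger_force: 84.9
```

```bash
python3 tgt.py 0; python3 pred.py | head -1
```

```text
goal [ 542.01 -188.47  185.65]
t 26.77 pos [ 534.9 -188.9  199.9] toolz [ 0.43 -0.02 -0.9 ] toolx [0.07 1.   0.01] az -4.48 F [ 0.7 -0.3 -6.8] M [ 0.02  1.15 -0.13] w 0.151 q [-0.43  0.08 -0.57  0.51  0.17  1.25]
shift mm [ 0.7  0.2 16. ] yaw 0.05
head in deck axes: [-0.42 -0.72 15.67] rotvec deg [ 0.21 -0.29 -0.24]
```

carry_out:
  steps:
    - {"claw":1,"dx":0,"dy":0,"dz":0.002,"yaw":0}
    - {"claw":1,"dx":0,"dy":0,"dz":0.004,"yaw":0}
    - {"claw":1,"dx":0,"dy":0,"dz":0.005,"yaw":0}
    - {"claw":1,"dx":0,"dy":0,"dz":0.006,"yaw":0}
    - {"claw":1,"dx":0,"dy":0,"dz":0.006,"yaw":0}

```text
clock: 27.4
tool_pos: [537.4, -188.9, 194.5]
tool_rot: [0.715, 0.663, 0.156, 0.157]
force: [-1.0, -0.4, -7.0]
grip_width: 0.144
finger_force: 84.9
```

```bash
python3 tgt.py 0; python3 pred.py | head -1
```

```text
goal [ 542.01 -188.47  185.65]
t 27.4 pos [ 537.4 -188.9  194.5] toolz [ 0.43 -0.02 -0.9 ] toolx [0.07 1.   0.01] az -4.47 F [-1.  -0.4 -7. ] M [-0.01  1.42 -0.28] w 0.144 q [-0.43  0.09 -0.58  0.49  0.17  1.25]
shift mm [ 0.7  0.3 10. ] yaw 0.06
head in deck axes: [-0.46 -0.61  9.68] rotvec deg [ 0.21 -0.28 -0.24]
```

carry_out:
  steps:
    - {"claw":1,"dx":0,"dy":0,"dz":0,"yaw":0.3}
    - {"claw":1,"dx":0,"dy":0,"dz":0.002,"yaw":0.3}
    - {"claw":1,"dx":0,"dy":0,"dz":0.003,"yaw":0.3}
    - {"claw":1,"dx":0,"dy":0,"dz":0.004,"yaw":0.3}
    - {"claw":1,"dx":0,"dy":0,"dz":0.004,"yaw":0.3}

```text
clock: 28.02
tool_pos: [539.2, -189.1, 190.9]
tool_rot: [0.716, 0.662, 0.157, 0.157]
force: [-1.9, -1.5, -6.8]
grip_width: 0.145
finger_force: 85.0
```

```bash
python3 tgt.py 0; python3 pred.py | head -1
```

```text
goal [ 542.01 -188.47  185.65]
t 28.02 pos [ 539.2 -189.1  190.9] toolz [ 0.43 -0.02 -0.9 ] toolx [0.08 1.   0.02] az -4.8 F [-1.9 -1.5 -6.8] M [-0.17  1.69 -0.11] w 0.145 q [-0.43  0.09 -0.58  0.48  0.16  1.26]
shift mm [0.8 0.2 6. ] yaw -0.27
head in deck axes: [-0.7  -0.67  5.71] rotvec deg [ 0.2  -0.29 -0.53]
```

carry_out:
  steps:
    - {"claw":1,"dx":-0.0005,"dy":-0.0005,"dz":0.001,"yaw":0}
    - {"claw":1,"dx":-0.0005,"dy":-0.0005,"dz":0.002,"yaw":0}
    - {"claw":1,"dx":-0.0005,"dy":-0.0005,"dz":0.003,"yaw":0}
    - {"claw":1,"dx":-0.0005,"dy":-0.0005,"dz":0.004,"yaw":0}
    - {"claw":1,"dx":-0.0005,"dy":-0.0005,"dz":0.004,"yaw":0}

```text
clock: 28.65
tool_pos: [541.0, -189.3, 187.9]
tool_rot: [0.716, 0.662, 0.157, 0.157]
force: [-2.9, 2.0, -1.7]
grip_width: 0.147
finger_force: 85.5
```

```bash
python3 tgt.py 0; python3 pred.py | head -1
```

```text
goal [ 542.01 -188.47  185.65]
t 28.65 pos [ 541.  -189.3  187.9] toolz [ 0.43 -0.02 -0.9 ] toolx [0.07 1.   0.02] az -4.77 F [-2.9  2.  -1.7] M [0.17 1.46 0.09] w 0.147 q [-0.43  0.1  -0.58  0.47  0.17  1.26]
shift mm [ 0.9 -0.1  2.4] yaw -0.24
head in deck axes: [-0.18 -0.64  2.05] rotvec deg [ 0.25 -0.37 -0.51]
```

carry_out:
  steps:
    - {"claw":1,"dx":0.0003,"dy":0,"dz":0.0005,"yaw":0}
    - {"claw":1,"dx":0.0003,"dy":0,"dz":0.001,"yaw":0}
    - {"claw":1,"dx":0.0003,"dy":0,"dz":0.001,"yaw":0}
    - {"claw":1,"dx":0.0003,"dy":0,"dz":0.0015,"yaw":0}
    - {"claw":1,"dx":0.0003,"dy":0,"dz":0.0015,"yaw":0}

```text
clock: 29.28
tool_pos: [541.5, -189.3, 187.8]
tool_rot: [0.716, 0.661, 0.157, 0.158]
force: [-9.3, 3.3, 8.0]
grip_width: 0.144
finger_force: 87.3
```

```bash
python3 tgt.py 0; python3 pred.py | head -1
```

```text
goal [ 542.01 -188.47  185.65]
t 29.27 pos [ 541.5 -189.3  187.8] toolz [ 0.43 -0.02 -0.9 ] toolx [0.08 1.   0.02] az -4.79 F [-9.3  3.3  8. ] M [0.33 2.04 0.14] w 0.144 q [-0.43  0.1  -0.58  0.47  0.16  1.26]
shift mm [ 0.9 -0.6  2.2] yaw -0.26
head in deck axes: [ 0.29 -0.7   1.92] rotvec deg [ 0.19 -0.44 -0.52]
```

carry_out:
  steps:
    - {"claw":1,"dx":0,"dy":0,"dz":-0.0012,"yaw":0}
    - {"claw":1,"dx":0,"dy":0,"dz":-0.0012,"yaw":0}
    - {"claw":0.75,"dx":0,"dy":0,"dz":-0.0012,"yaw":0}
    - {"claw":0.7,"dx":0,"dy":0,"dz":-0.0012,"yaw":0}
    - {"claw":0.65,"dx":0,"dy":0,"dz":-0.0012,"yaw":0}

```text
clock: 29.9
tool_pos: [541.8, -189.7, 188.0]
tool_rot: [0.716, 0.661, 0.157, 0.158]
force: [-0.1, -0.2, -0.6]
grip_width: 0.352
finger_force: 0.0
```

```bash
python3 tgt.py 0
python3 - <<'E'
from fit import *
f=grab_frame("top"); save(f,"top8.png"); g=grab_frame("side"); save(g,"side8.png")
d,s=deckT([561.72,-268.28,np.radians(-4.53)])
for P in ([0,180,10],[0,180,20],[45,200,10]): print(P,proj(T,d.apply(P)+s)[0],proj(S,d.apply(P)+s)[0])
E
```

```text
goal [ 542.01 -188.47  185.65]
t 29.9 pos [ 541.8 -189.7  188. ] toolz [ 0.43 -0.02 -0.9 ] toolx [0.08 1.   0.02] az -4.78 F [-0.1 -0.2 -0.6] M [ 0.04  0.35 -0.02] w 0.352 q [-0.43  0.1  -0.58  0.47  0.16  1.26]
shift mm [ 1.2 -1.   2.1] yaw -0.25
[0, 180, 10] [350.99 203.1 ] [352.27 193.78]
[0, 180, 20] [351.09 203.98] [352.85 192.62]
[45, 200, 10] [346.23 188.67] [343.66 186.12]
```

carry_out:
  steps:
    - {"claw":0.6,"dx":0,"dy":0,"dz":-0.01,"yaw":0}
    - {"claw":0.6,"dx":0,"dy":0,"dz":-0.035,"yaw":0}
    - {"claw":0.6,"dx":0,"dy":0,"dz":-0.07,"yaw":0}
    - {"claw":0.6,"dx":0,"dy":0,"dz":-0.11,"yaw":0}
    - {"claw":0.6,"dx":0,"dy":0,"dz":-0.15,"yaw":0}

```text
clock: 30.62
tool_pos: [475.1, -186.5, 324.1]
tool_rot: [0.716, 0.662, 0.157, 0.157]
force: [0.6, -0.7, 0.8]
grip_width: 0.4
finger_force: 0.0
```

carry_out:
  steps:
    - {"claw":0.6,"dx":0.03,"dy":-0.03,"dz":-0.03,"yaw":0}
    - {"claw":0.6,"dx":0.08,"dy":-0.06,"dz":-0.06,"yaw":0}
    - {"claw":0.6,"dx":0.13,"dy":-0.1,"dz":-0.09,"yaw":0}
    - {"claw":0.6,"dx":0.18,"dy":-0.13,"dz":-0.11,"yaw":0}
    - {"claw":0.6,"dx":0.22,"dy":-0.15,"dz":-0.12,"yaw":0}

```text
clock: 31.25
tool_pos: [310.6, 35.5, 370.1]
tool_rot: [0.717, 0.661, 0.158, 0.157]
force: [0.2, 1.0, 0.4]
grip_width: 0.402
finger_force: 0.0
```

```bash
python3 go.py
python3 - <<'E'
from fit import *
f=grab_frame("top"); save(f,"top9.png"); g=grab_frame("side"); save(g,"side9.png")
d,s=deckT([561.72,-268.28,np.radians(-4.53)])
for n,F,C in (("top",f,T),("side",g,S)):
  for y in (180,-180):
    p=proj(C,d.apply([0,y,15])+s)[0]; c=np.round(p).astype(int); I=F["pixels"][c[1]-4:c[1]+5,c[0]-4:c[0]+5].astype(int)
    print(n,y,p); print((I[:,:,0]-I[:,:,2])); print(I.sum(2)//3)
E
```

```text
t 31.25 pos [310.6  35.5 370.1] toolz [ 0.4337 -0.0167 -0.9009] toolx [0.0772 0.9968 0.0187] az -4.94 F [0.2 1.  0.4] M [0.04 0.4  0.02] w 0.402 q [ 0.23 -0.48 -0.52  1.1  -0.12  1.86]
top 180 [351.04 203.54]
[[ 1  1  1  2  1  1  2  2  1]
 [ 4  2  2  5  8  6  4  3  1]
 [ 0  0  4 11 19 16 10  4  1]
 [ 1  2  5 19 37 32 16  6  2]
 [ 1  1  6 17 36 33 15  4  2]
 [ 1  1  4 12 21 20  9  2  3]
 [ 1  3  3  5  6  7  5  0  2]
 [ 1  3  1  2  3  3  2  1  0]
 [ 0  1  2  2  1  2  2  0  0]]
[[112 110 108 106 104 103 105 104 105]
 [108 107 105  99  94  93  96 103 104]
 [107 107 101  90  81  80  87  97 100]
 [107 105  98  84  73  72  80  93 101]
 [106 104  98  85  75  74  81  94 100]
 [108 105  99  92  80  75  81  92 100]
 [109 106 103  97  93  84  83  94  99]
 [110 106 105 103 100  97  95  97  98]
 [108 106 106 104 104 103 102 101  98]]
top -180 [465.78 215.02]
[[2 2 0 1 2 1 1 0 2]
 [1 2 1 1 2 2 1 1 1]
 [1 0 1 2 1 2 2 1 1]
 [2 2 2 2 0 2 1 1 2]
 [1 1 1 2 2 2 1 2 1]
 [2 1 2 2 2 3 4 3 1]
 [0 1 2 3 4 6 2 3 1]
 [1 1 0 2 2 4 3 1 1]
 [2 2 2 2 1 2 1 1 2]]
[[128 129 129 130 129 125 123 125 127]
 [128 128 128 
[... 895 characters left out ...]
50 152 142]
 [149 158 157 154 150 151 154 153 148]]
side -180 [422.98 172.12]
[[-5 -3 -3  0  1  2  4  1  0]
 [-6 -1 -1  4  2  3  2  0 -2]
 [ 2  1  2  1  1  4  2  2  0]
 [ 0  1  3  4  2  3  3  3  0]
 [ 2  4  1  3  3  2  3  2  3]
 [-1  0  2  3  4  2  4  5  1]
 [ 1  1  2  2  3  4  3  2  1]
 [-2 -1 -1  3  2  3  0  1  3]
 [-1  1  2  2  1  0  1  3  1]]
[[117 112 117 126 133 135 128 124 137]
 [ 91  86  93 102 108 107 106 117 136]
 [ 80  76  90 107 115 111 115 130 143]
 [ 81  82 100 126 138 139 140 150 160]
 [ 84  80 101 133 155 159 161 168 168]
 [ 84  77  93 125 154 167 173 170 168]
 [ 82  78  87 112 139 158 165 156 148]
 [ 78  78  86 105 121 133 136 126 121]
 [ 74  75  82  96  99 104 100  97 103]]
```

Run:
```python
from fit import *
import itertools
np.set_printoptions(precision=3,suppress=True)
f=grab_frame("top"); g=grab_frame("side")
box=lambda x0,x1,y0,y1,z0,z1:np.array(list(itertools.product((x0,x1),(y0,y1),(z0,z1))))
B=[box(-45,45,-200,200,0,10),box(-42,42,112,164,10,92),box(-42,42,-164,-134,0,92),box(-7,7,-134,112,72,88),box(-40,40,-134,112,10,60)]
d,s=deckT([561.72,-268.28,np.radians(-4.53)])
def sil(C,dx,roll,yaw,dz,dy):
    m=np.zeros((1600,2560),np.uint8); piv=np.array([0,200,0.])
    r=R.from_euler("zx",[yaw,roll],degrees=True)
    for b in B:
        p=proj(C,d.apply(r.apply(b-piv)+piv+[dx,dy,dz])+s); cv2.fillConvexPoly(m,cv2.convexHull(np.round(p*4+1.5).astype(np.int32)),1)
    return cv2.resize(m.astype(np.float32),(640,400),interpolation=cv2.INTER_AREA)
M={}
for n,F in(("top",f),("side",g)):
    L=models.regions_of("head",F); print(n,[(round(x["p"],2),x["centre"],x["mask"].sum()) for x in L]); M[n]=L[0]["mask"].astype(float) if L else None
iou=lambda a,b:np.minimum(a,b).sum()/np.maximum(a,b).sum()
for n,C in(("top",T),("side",S)):
    if M[n] is None: continue
    print(n,"roll(-: far end up)",[(ro,round(iou(sil(C,0,ro,0,0,0),M[n]),3)) for ro in(-6,-4,-3,-2,-1,0,1,2)])
    print("dx",[(x,round(iou(sil(C,x,0,0,0,0),M[n]),3)) for x in(-8,-4,-2,0,2,4,8)],"yaw",[(x,round(iou(sil(C,0,0,x,0,0),M[n]),3)) for x in(-3,-2,-1,0,1,2,3)],"dz",[(x,round(iou(sil(C,0,0,0,x,0),M[n]),3)) for x in(-5,0,5,10)])
```

```text
top [(0.61, [408.9, 195.5], np.int64(6009)), (0.56, [405.6, 209.9], np.int64(4149))]
side [(0.6, [397.1, 181.5], np.int64(1338))]
top roll(-: far end up) [(-6, np.float64(0.067)), (-4, np.float64(0.057)), (-3, np.float64(0.053)), (-2, np.float64(0.049)), (-1, np.float64(0.046)), (0, np.float64(0.044)), (1, np.float64(0.043)), (2, np.float64(0.042))]
dx [(-8, np.float64(0.058)), (-4, np.float64(0.045)), (-2, np.float64(0.042)), (0, np.float64(0.044)), (2, np.float64(0.044)), (4, np.float64(0.048)), (8, np.float64(0.058))] yaw [(-3, np.float64(0.07)), (-2, np.float64(0.055)), (-1, np.float64(0.044)), (0, np.float64(0.044)), (1, np.float64(0.046)), (2, np.float64(0.055)), (3, np.float64(0.067))] dz [(-5, np.float64(0.042)), (0, np.float64(0.044)), (5, np.float64(0.045)), (10, np.float64(0.05))]
side roll(-: far end up) [(-6, np.float64(0.547)), (-4, np.float64(0.577)), (-3, np.float64(0.594)), (-2, np.float64(0.61)), (-1, np.float64(0.622)), (0, np.float64(0.633)), (1, np.float64(0.635)), (2, np.float64(0.635))]
dx [(-8, np.float64(0.62)), (-4, np.float64(0.631)), (-2, np.float64(0.631)), (0, np.float64(0.633)), (2, np.float64(0.622)), (4, np.float64(0.609)), (8, np.float64(0.575))] yaw [(-3, np.float64(0.599)), (-2, np.float64(0.613)), (-1, np.float64(0.625)), (0, np.float64(0.633)), (1, np.float64(0.611)), (2, np.float64(0.579)), (3, np.float64(0.544))] dz [(-5, np.float64(0.634)), (0, np.float64(0.633)), (5, np.float64(0.617)), (10, np.float64(0.598))]
```

Run:
```python
from fit import *
import itertools
f=grab_frame("top")
box=lambda x0,x1,y0,y1,z0,z1:np.array(list(itertools.product((x0,x1),(y0,y1),(z0,z1))))
B=[box(-45,45,-200,200,0,10),box(-42,42,112,164,10,92),box(-42,42,-164,-134,0,92),box(-7,7,-134,112,72,88),box(-40,40,-134,112,10,60)]
d,s=deckT([561.72,-268.28,np.radians(-4.53)])
def sil(dx,roll,yaw,dz,dy):
    m=np.zeros((1600,2560),np.uint8); piv=np.array([0,180,0.]); r=R.from_euler("zx",[yaw,roll],degrees=True)
    for b in B: cv2.fillConvexPoly(m,cv2.convexHull(np.round(proj(T,d.apply(r.apply(b-piv)+piv+[dx,dy,dz])+s)*4+1.5).astype(np.int32)),1)
    return cv2.resize(m.astype(np.float32),(640,400),interpolation=cv2.INTER_AREA)
L=models.regions_of("head",f)
m=min(L,key=lambda x:abs(x["centre"][1]-210))["mask"].astype(float)
iou=lambda a:round(float(np.minimum(a,m).sum()/np.maximum(a,m).sum()),3)
print("roll",[(v,iou(sil(0,v,0,0,0))) for v in(-4,-2,-1,0,1,2)]);print("yaw",[(v,iou(sil(0,0,v,0,0))) for v in(-3,-2,-1,-.5,0,.5,1,2)]);print("dx",[(v,iou(sil(v,0,0,0,0))) for v in(-6,-3,0,3,6)]);print("dy",[(v,iou(sil(0,0,0,0,v))) for v in(-6,-3,0,3,6)])
```

```text
roll [(-4, 0.904), (-2, 0.934), (-1, 0.937), (0, 0.935), (1, 0.928), (2, 0.92)]
yaw [(-3, 0.82), (-2, 0.872), (-1, 0.919), (-0.5, 0.938), (0, 0.935), (0.5, 0.928), (1, 0.916), (2, 0.873)]
dx [(-6, 0.881), (-3, 0.926), (0, 0.935), (3, 0.913), (6, 0.877)]
dy [(-6, 0.925), (-3, 0.935), (0, 0.935), (3, 0.922), (6, 0.907)]
```

Both views agree that the head is seated: pose at zero offset, and pin 0 shows through its hole. I'm handing the job in.

```bash
python3 -c "
from station import manip
print(manip.job_done())"
```

```text
the job is handed in; nothing more can be done
None
```

The strip-cutter head is on the sheeter deck, released, with the arm clear, and the job is handed in at about 31.5 s. Both cameras put it within a few mm and about 1° of the seated pose. The gear-end pin shows through its hole, but the far pin is hidden behind the end block, so I couldn't see that one directly. While tilting the head at full height, two wrist-force readings jumped to about 100 N and 50 N (limit 120 N), probably the wrist joint hitting its stop, though I did not confirm the cause.

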